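# Index the welding turntable and latch it

### The job

Turn the hand-turned welding turntable by pushing on its spokes with a fingertip until its one long spoke points at the forked latch, then push the latch fully home so that its fork straddles the end of the long spoke. Nothing is grasped or lifted: the steel blank and the nut on it ride round on the faceplate and must stay where they lie on it, and everything else on the table stays where it is.

Things in the scene. Friction and masses are not known exactly. Their poses are not given: they have to be found in the camera images.
- positioner: Fixed base of the welding positioner, bolted down: a grey round foot 124 mm in diameter, with a flat strip 8 mm high along its +x to the latch's pivot post. Origin on the turntable's axis at table height, z up; its +x points to where the long spoke must stand. 'Base frame' below means this frame.
- turntable (a joint): Angle of the turntable about the vertical axis through the base's origin, rad, growing anticlockwise seen from above; 0 (or a full turn) when the long spoke points along the base's +x, where it must stand. It turns either way without a stop, stays where it is left, and takes about 1.5 to 3 N on a spoke.
- spoke_tip (a point): End of the long spoke, on its centre line. Four level round spokes, 10 mm thick, their centre line 46 mm above the table, stick out of the faceplate's rim at right angles: the long one ends 125 mm from the turntable's axis, the three short ones 95 mm. Below them the space down to the table is free outside the foot and strip.
- face_centre (a point): Centre of the upper face of the round steel faceplate (120 mm in diameter), on the turntable's axis, 52 mm above the table.
- latch (a joint): How far the latch stands open, rad: 0 is fully home (end stop), 0.9 fully open; it starts open. The dark steel latch is a level lever, 12 mm thick, 46 mm above the table, on a vertical pivot; seen from above it swings anticlockwise to close, stays where it is left, and takes about 1 to 2 N at its handle.
- latch_pivot (a point): Axis of the latch's pivot, in the base frame at x = 116 mm, y = -80 mm; 46 mm above the table.
- fork (a point): Point midway between the latch's two prongs (8 mm round, 24 mm apart inside), moving with it; with the latch home it is where the end of the long spoke must be: base frame x 125 mm, y 0. Home, the prongs lie either side of the last 17 mm of the long spoke; if that is out of line by more than about 0.06 rad it stops them. They clear the short spokes.
- latch_handle (a point): Centre of the latch's round handle end, a black sleeve 16 mm thick and 38 mm long, 46 mm above the table, moving with the latch. With the latch home it lies in the base frame at x = 145 mm, y = 38 mm, the handle parallel to the base's y. Pushed on the side facing away from the turntable, the latch closes.
- blank: Sawn steel blank, 60 x 88 x 14 mm, lying loose on the faceplate, within 5 mm of its centre. Origin: centre of its underside.
- nut: M20 nut, 30 mm across flats, 16 mm high, lying loose on the middle of the blank. Origin: centre of its underside.
- mandrel: Turned steel plug standing upright, 38 mm diameter, 69 mm high with its T pin; bystander beside the positioner. Origin: centre of its underside.
- spare_nut: Loose M20 nut, 30 mm across flats, 16 mm high; bystander on the table top beside the positioner. Origin: centre of its underside.
- pliers: Combination pliers lying flat, 168 mm long; bystander. Origin: centre of its underside.
- hook_disc: 113 mm disc with a welded upright wire hook, 131 mm high; bystander. Origin: centre of its underside.
- paint_marker: Marker lying flat, 126 mm long; bystander. Origin: centre of its underside.
- paste_jar: Jar with a screw lid, 60 mm diameter, 68 mm high; bystander. Origin: centre of its underside.

How it is judged:
By the outcome, as a careful person would: the job done as asked, in the order asked, and still so for the second after the job is handed in, with the robot touching nothing.
It also fails if it takes over 59 s, if anything falls off the work surface, if the arm or the gripper's body presses on something with over 40 N, if the wrist force passes 120 N, or if a joint passes its speed limit or range.

### The arm

A 7-joint arm with a two-finger parallel gripper is mounted at the origin on a cart in front of the work surface, level with it; the furniture and walls round the work are solid. World frame = base frame: x ahead of the robot, y to its left, z up, the work surface at z = 0. Lengths are in m, angles in rad, forces in N, time in s.
With the tool pointing down it reaches from about 0.425 to 0.95 m from the base axis. Payload 4.7 kg.
Tool frame: the origin (TCP) lies at the very end of the fingers, on their centre line; the grasp point (between the pads) lies 19 mm behind it; z points along the fingers, y is the direction in which the jaws open and shut (so a half turn about z gives the same grasp; the last joint's range is limited). The gripper opens to 87 mm and grips with 3 to 60 N. Pads are 19 mm wide; open, the fingers measure 117 mm over their backs; the gripper's body (75 mm by 190 mm) begins 51 mm behind the grasp point.
Start: joints at [1.127, 0.469, -0.049, 1.532, 0.024, 1.141, -0.082], TCP at [0.272, -0.618, 0.192] pointing down, gripper open.
Joint ranges: [-2.59, 2.59], [-0.33, 1.99], [-1.39, 1.29], [0.1, 2.45], [-1.04, 4.18], [0.21, 1.99], [-2.66, 2.66]. Speed limits (rad/s): [2.57, 2.57, 3.14, 3.14, 3.14, 3.14, 3.14].

### API

Orientations are given as a 3x3 rotation matrix whose columns are the frame's x, y, z axes.
In Python, from bench import get_state, read_camera, hand_in, search_frame, place_of gives the robot as it stands.
- The arm moves only by the shell command python3 -m inch 'ROWS' [OPENING] [FORCE]. ROWS is JSON, a list of rows, each an object of numbers: "x", "y", "z": the shift along the tool's x, y, z normalised to -1 to 1, where 1 is 25 mm; "spin": the turn about the tool's z normalised to -1 to 1, where 1 is 0.15 rad. A call has 1 to 20 rows; each row shifts and turns the commanded pose from where the row before left it, along the tool's axes as they then stand; what a row does not reach is not made up. A row lasts 1/10 s, in which the tool goes at most 50 mm and 8.59 degrees, less where a joint would pass 70% of its speed; a pose out of reach is approached as far as the arm can. A call with a number of a shift or a turn outside -1 to 1 is refused whole. A call with a gripper value outside its range is refused whole. OPENING is the finger opening in mm, from 0 to 87, set as the call begins (- or left out, the last holds). The fingers move at their own pace and stop on an object; FORCE is the grip in N (left out, the last holds). Time passes only in rows, so rows that do not move let the fingers close. It gives the time, the measured TCP pose, the force and the opening at its end, in the units of the state.
- get_state(): the state, without advancing time (a new reading comes with each control period).
- read_camera(name): name is "scene" or "top"; returns a dict with "color" (480x640x3 uint8, blue, green, red), "camera_matrix" (3x3 intrinsics, pixels), "R" (3x3) and "t" (3): a world point X has camera coordinates R X + t. Camera axes: x right, y down, z forward; pixel columns grow to the right and rows downward; lengths in m; the calibration is good to about 2 mm. A picture is of the moment at which its call begins. There is no depth.
- hand_in(): hands the job in, once; it reports no verdict.
Trained networks look in a picture, given as the dict that the camera call returned (one of the last four; its "shot" number tells which), for a name from the list of things; names that differ only in an ending like _2 or _b are one class to them, and where a whole thing is asked for, a point or a joint stands for the part that bears it (a point fixed in the world has none). Each returns a list of dicts, best first, with "score" (0 to 1); they miss things now and then, are a little off and sometimes report something else, mostly with a low value. They report only what shows in the picture. A call takes as long as a camera call.
- search_frame(query, picture): "bbox" ([left, top, right, bottom] in pixels, round what is visible of it).
- place_of(query, picture): "at" ([column, row] in pixels: a listed point, or the origin of a listed thing).
The state is a dict: "time": time; "joints": joint angles; "dq": joint speeds; "tau": joint torques, N m; "ee_pos": TCP position; "eef_rot": TCP orientation; "ft_force": force on the tool from outside, world axes, zero at the start; "torque": the same for the moment, N m; "gripper_width": finger opening in m.
Only numpy, scipy, OpenCV 4.12 (cv2) and the standard library are available. Lean on these libraries where they do the work, as an engineer would, in place of code of your own. Each camera call takes 0.05 s, during which the arm holds its last target.

## Working session

There is one attempt and no reset: what is moved stays moved. The work goes in short steps, Python scripts to look and compute and a shell command to move; the robot and the scene stay as the last step left them, time stands still between calls to the robot, and variables do not carry over. Pictures are saved under pics/ and viewed, and the job is handed in when it is done.

```bash
mkdir -p pics; ls; python3 - <<'E'
from bench import *
import cv2,pickle,numpy as np
s=get_state();print({k:np.round(v,3).tolist() for k,v in s.items()})
for n in("scene","top"):
    p=read_camera(n);cv2.imwrite(f"pics/{n}0.png",p["color"]);pickle.dump(p,open(f"{n}0.pkl","wb"))
    print(n,p["camera_matrix"].tolist(),p["R"].tolist(),p["t"].tolist())
    for q in("positioner","spoke_tip","face_centre","latch_pivot","fork","latch_handle","blank","nut","mandrel","spare_nut","pliers","hook_disc","paint_marker","paste_jar"):
        print(q,[(np.round(d["at"]).tolist(),round(d["score"],2)) for d in place_of(q,p)[:2]])
print(get_state()["time"])
E
```

```text
pics
{'time': 0.0, 'joints': [1.127, 0.469, -0.049, 1.534, 0.024, 1.141, -0.082], 'dq': [0.002, 0.0, -0.002, -0.001, -0.002, -0.001, -0.002], 'tau': [0.001, -50.798, -0.081, -23.615, -0.061, 0.038, 0.0], 'ee_pos': [0.272, -0.617, 0.191], 'eef_rot': [[0.915, 0.403, -0.001], [0.403, -0.915, 0.002], [-0.0, -0.002, -1.0]], 'ft_force': [-0.142, 0.214, 0.338], 'torque': [-0.024, -0.018, 0.003], 'gripper_width': 0.087}
scene [[596.5871791505159, 0.0, 320.67519060588114], [0.0, 596.5871791505159, 240.74707887053341], [0.0, 0.0, 1.0]] [[0.574818938649389, -0.818257909160995, -0.006097693454613647], [-0.49392563674568024, -0.3410179446629226, -0.7998401257646742], [0.6523960860821927, 0.46277505930349394, -0.6001821318160709]] [-0.2810222689458529, 0.3531093278276692, 1.2445686913271956]
positioner [([305.0, 261.0], 0.92)]
spoke_tip [([286.0, 270.0], 0.73), ([277.0, 306.0], 0.25)]
face_centre [([307.0, 246.0], 0.87)]
latch_pivot [([333.0, 274.0], 0.87), ([286.0, 272.0], 0.3)]
fork [([359.0, 270.0], 0.55), ([301.0, 247.0], 0.54)]
latch_handle [([378.0, 273.0], 0.76)]
blank [([301.0, 243.0], 0.6
[... 590 characters left out ...]
906806125, 0.5590779202631266, 1.5203594206621553]
positioner [([306.0, 248.0], 0.83), ([306.0, 247.0], 0.66)]
spoke_tip [([318.0, 287.0], 0.67)]
face_centre [([305.0, 248.0], 0.9), ([324.0, 304.0], 0.6)]
latch_pivot [([347.0, 264.0], 0.91)]
fork [([306.0, 246.0], 0.74), ([364.0, 243.0], 0.54)]
latch_handle [([379.0, 234.0], 0.56)]
blank [([307.0, 247.0], 0.71), ([451.0, 218.0], 0.55)]
nut [([306.0, 245.0], 0.54)]
mandrel [([325.0, 305.0], 0.57), ([307.0, 248.0], 0.32)]
spare_nut [([308.0, 188.0], 0.58), ([241.0, 203.0], 0.5)]
pliers [([460.0, 281.0], 0.94)]
hook_disc [([450.0, 215.0], 0.59)]
paint_marker [([241.0, 204.0], 0.54)]
paste_jar [([166.0, 290.0], 0.59), ([367.0, 245.0], 0.26)]
1.5
```

```bash
python3 - <<'E'
import cv2
a=cv2.imread("pics/top0.png")[140:360,180:480];cv2.imwrite("pics/top0c.png",cv2.resize(a,(800,587),interpolation=cv2.INTER_CUBIC))
a=cv2.imread("pics/scene0.png")[160:380,180:480];cv2.imwrite("pics/scene0c.png",cv2.resize(a,(800,587),interpolation=cv2.INTER_CUBIC))
E
```

```text
(no output)
```

View pics/top0c.png

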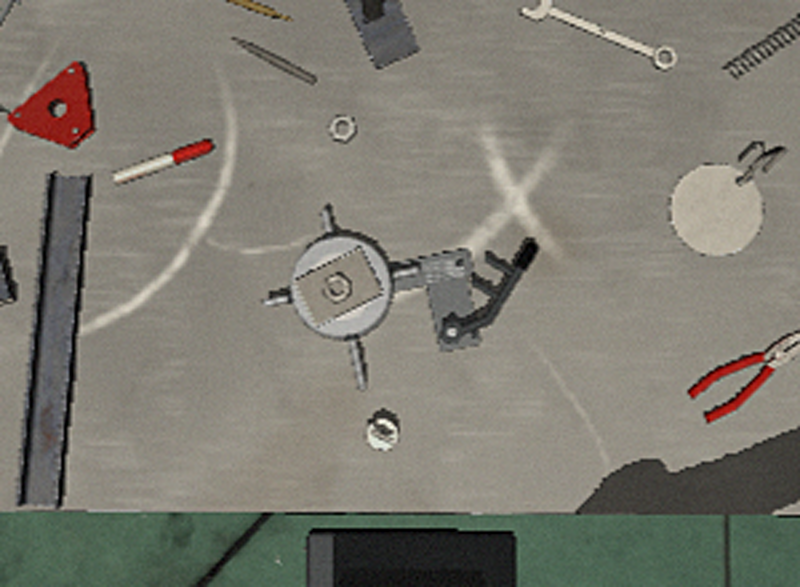

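View pics/scene0c.png

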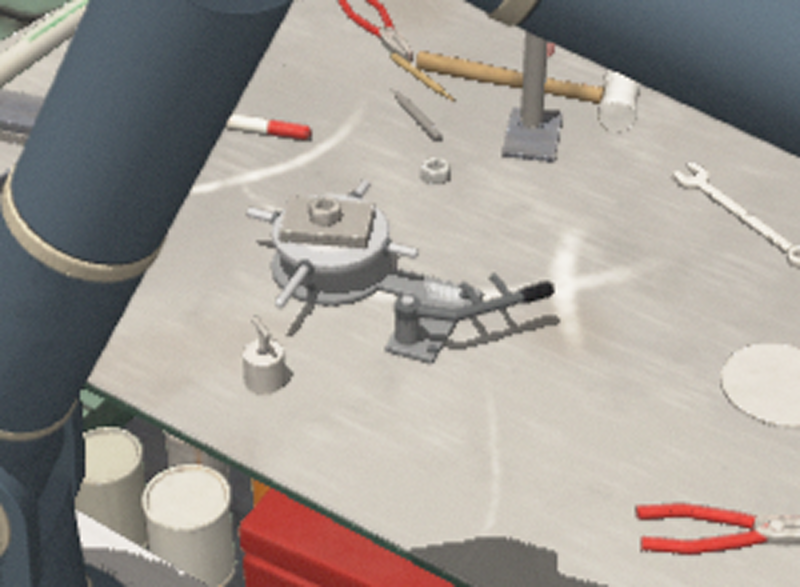

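View pics/scene0.png

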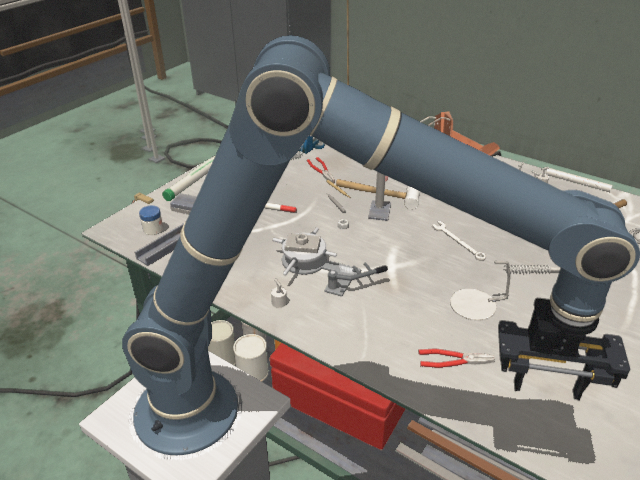

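View pics/top0.png

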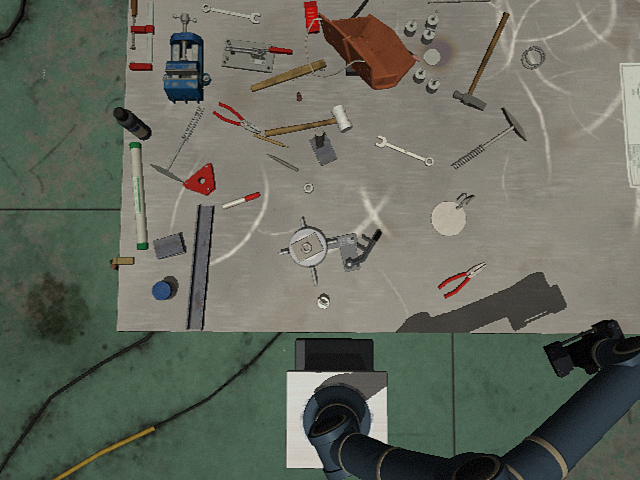

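```bash
cat > h.py <<'E'
import numpy as np,pickle
def ray(p,uv,z):
    K,R,t=p["camera_matrix"],np.array(p["R"]),np.array(p["t"])
    d=R.T@np.linalg.solve(K,[uv[0],uv[1],1]);c=-R.T@t
    return c+d*(z-c[2])/d[2]
def proj(p,X):
    q=p["camera_matrix"]@(np.array(p["R"])@np.array(X)+np.array(p["t"]));return q[:2]/q[2]
E
python3 - <<'E'
from h import *
T=pickle.load(open("top0.pkl","rb"));S=pickle.load(open("scene0.pkl","rb"))
def c(k):return (180+k[0]*.375,140+k[1]*.375)
for n,p,l in(("top",T,dict(face=(305,248,.052),pivot=(347,264,.046),tip=(318,287,.046),handle=(379,234,.046),mandrel=(325,305,0),
   tipv=c((363,388))+(.046,),left=c((262,300))+(.046,),up=c((327,205))+(.046,),pivv=c((451,331))+(.05,),facev=c((341,286))+(.052,),handv=c((528,255))+(.046,),mantop=c((384,425))+(.06,))),
 ("scene",S,dict(face=(307,246,.052),pivot=(333,274,.046),tip=(286,270,.046),handle=(378,273,.046),mandrel=(278,305,0)))):
    for k,v in l.items(): print(n,k,np.round(ray(p,v[:2],v[2]),4))
E
```

```text
top face [0.5388 0.0986 0.052 ]
top pivot [ 0.4894 -0.0331  0.046 ]
top tip [0.4173 0.0574 0.046 ]
top handle [ 0.5841 -0.1337  0.046 ]
top mandrel [0.3591 0.0356 0.    ]
top tipv [0.4219 0.0633 0.046 ]
top left [0.5248 0.183  0.046 ]
top up [0.6378 0.107  0.046 ]
top pivv [ 0.4889 -0.0396  0.05  ]
top facev [0.5412 0.0896 0.052 ]
top handv [ 0.5789 -0.1305  0.046 ]
top mantop [0.3795 0.0385 0.06  ]
scene face [0.5443 0.0836 0.052 ]
scene pivot [ 0.4933 -0.0357  0.046 ]
scene tip [0.4377 0.0728 0.046 ]
scene handle [ 0.562 -0.128  0.046]
scene mandrel [0.3602 0.0406 0.    ]
```

```bash
python3 - <<'E'
import cv2
from h import *
from scipy.optimize import least_squares
T=pickle.load(open("top0.pkl","rb"));S=pickle.load(open("scene0.pkl","rb"))
c=lambda k:(180+k[0]*.375,140+k[1]*.375)
s=lambda k:(180+k[0]*.375,160+k[1]*.375)
# obs: cam, part, pixel
def model(q):
    cx,cy,yaw,th,la=q
    def b(x,y,z,a=0): 
        return [cx+x*np.cos(yaw+a)-y*np.sin(yaw+a),cy+x*np.sin(yaw+a)+y*np.cos(yaw+a),z]
    def l(x,y,z):
        dx,dy=x-.116,y+.080;C,Sn=np.cos(-la),np.sin(-la)
        return b(.116+C*dx-Sn*dy,-.080+Sn*dx+C*dy,z)
    return dict(face=b(0,0,.052),long=b(.125,0,.046,th),s1=b(0,.095,.046,th),s2=b(-.095,0,.046,th),s3=b(0,-.095,.046,th),
      piv=b(.116,-.08,.052),fork=l(.125,0,.046),handle=l(.145,.038,.046),hend=l(.145,.057,.046),home=b(.125,0,.046),htgt=b(.145,.038,.046))
obs=[(T,'long',c((363,388))),(T,'s2',c((327,205))),(T,'s3',c((262,300))),(T,'face',c((341,286))),(T,'piv',c((452,331))),(T,'hend',c((533,240))),
 (S,'long',s((280,304))),(S,'s1',s((416,253))),(S,'s2',s((366,184))),(S,'s3',s((250,213))),(S,'piv',s((405,298))),(S,'hend',s((552,290))),(S,'face',s((331,228)))]
def f(q):
    m=model(q);return np.concatenate([proj(p,m[k])-np.array(v) for p,k,v in obs])
r=least_squares(f,[.5446,.088,-1.37,-1.58,.9],loss='soft_l1')
print(np.round(r.x,4));print(np.round(f(r.x).reshape(-1,2),1).tolist())
m=model(r.x)
for k in m: print(k,np.round(m[k],4))
for n,p,o in(("top",T,(180,140)),("scene",S,(180,160))):
    a=cv2.imread(f"pics/{n}0c.png")
    for k,v in m.items():
        u=(proj(p,v)-o)/.375;cv2.circle(a,tuple(int(x) for x in u),4,(0,0,255),1);cv2.putText(a,k,tuple(int(x)+5 for x in u),0,.4,(255,0,0),1)
    cv2.imwrite(f"pics/{n}0m.png",a)
E
```

```text
[ 0.5432  0.0907 -1.352  -1.5756  0.769 ]
[[-0.3, 0.3], [-1.2, 0.6], [-0.2, 0.6], [-0.3, -0.6], [-0.2, -0.4], [-0.0, 1.5], [-0.3, 0.7], [1.4, 0.5], [1.1, -0.9], [-0.6, -0.8], [1.9, 1.7], [-0.3, -0.7], [0.5, -0.2]]
face [0.5432 0.0907 0.052 ]
long [0.421  0.0641 0.046 ]
s1 [ 0.5633 -0.0022  0.046 ]
s2 [0.636  0.1108 0.046 ]
s3 [0.523  0.1835 0.046 ]
piv [ 0.4903 -0.0399  0.052 ]
fork [ 0.5537 -0.0894  0.046 ]
handle [ 0.5757 -0.1264  0.046 ]
hend [ 0.5919 -0.1363  0.046 ]
home [ 0.5703 -0.0314  0.046 ]
htgt [ 0.6117 -0.0426  0.046 ]
```

```bash
python3 - <<'E'
import cv2
a=cv2.imread("pics/top0m.png")[150:420,230:570];b=cv2.imread("pics/scene0m.png")[160:380,220:580]
a=cv2.resize(a,(720,572));b=cv2.resize(b,(800,489))
cv2.imwrite("pics/a0.png",a);cv2.imwrite("pics/b0.png",b)
E
```

```text
(no output)
```

View pics/a0.png

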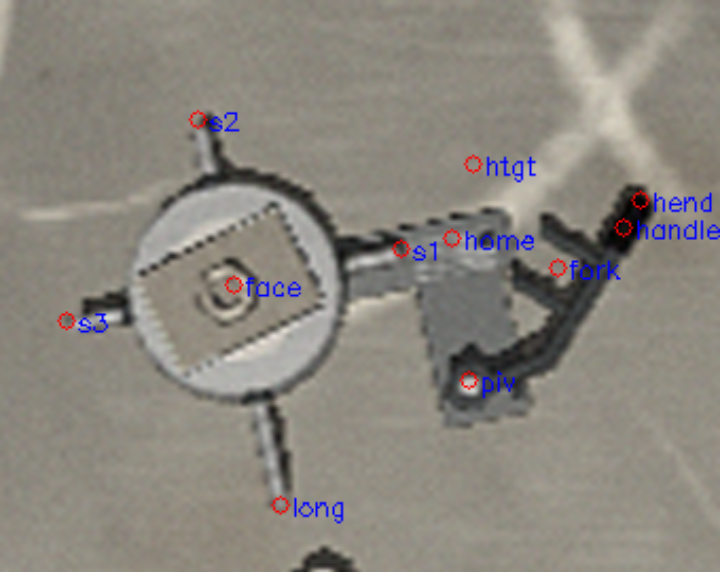

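View pics/b0.png

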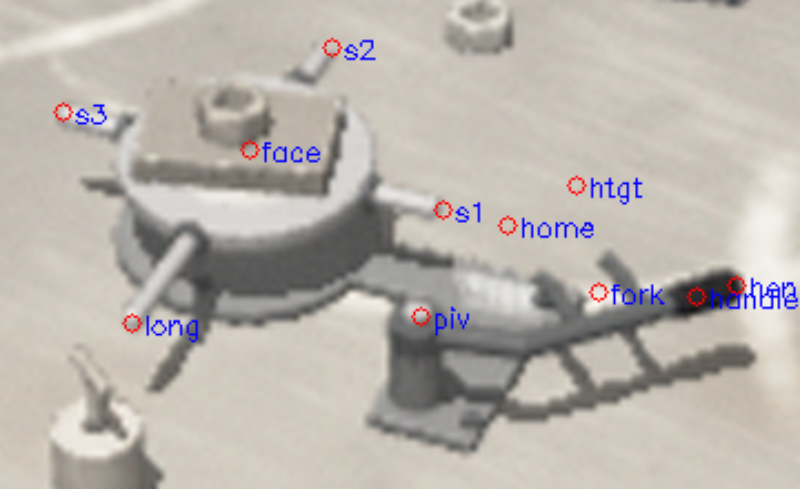

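```bash
python3 -m inch '[{"spin":0.67},{"spin":0.67},{"x":0.91,"y":-0.87},{"x":0.91,"y":-0.87},{"x":0.91,"y":-0.87},{"x":0.91,"y":-0.87},{"x":0.91,"y":-0.87},{"x":0.91,"y":-0.87},{"x":0.91,"y":-0.87},{"x":0.91,"y":-0.87},{"x":0.91,"y":-0.87},{"x":0.91,"y":-0.87},{"x":0.91,"y":-0.87},{"x":0.91,"y":-0.87},{"x":0.91,"y":-0.87},{"x":0.91,"y":-0.87},{},{}]' 0 20
```

```text
invalid input at $[0]: expected keys x, y, z, spin
```

```bash
python3 -m inch '[{"x":0,"y":0,"z":0,"spin":0.67},{"x":0,"y":0,"z":0,"spin":0.67},{"x":0.91,"y":-0.87,"z":0,"spin":0},{"x":0.91,"y":-0.87,"z":0,"spin":0},{"x":0.91,"y":-0.87,"z":0,"spin":0},{"x":0.91,"y":-0.87,"z":0,"spin":0},{"x":0.91,"y":-0.87,"z":0,"spin":0},{"x":0.91,"y":-0.87,"z":0,"spin":0},{"x":0.91,"y":-0.87,"z":0,"spin":0},{"x":0.91,"y":-0.87,"z":0,"spin":0},{"x":0.91,"y":-0.87,"z":0,"spin":0},{"x":0.91,"y":-0.87,"z":0,"spin":0},{"x":0.91,"y":-0.87,"z":0,"spin":0},{"x":0.91,"y":-0.87,"z":0,"spin":0},{"x":0.91,"y":-0.87,"z":0,"spin":0},{"x":0.91,"y":-0.87,"z":0,"spin":0},{"x":0,"y":0,"z":0,"spin":0},{"x":0,"y":0,"z":0,"spin":0}]' 0 20
```

```text
time: 3.3
ee_pos: [0.5189, -0.2521, 0.192]
eef_rot: [[0.977, 0.214, -0.0], [0.214, -0.977, -0.0], [-0.0, 0.0, -1.0]]
ft_force: [-0.8, -0.4, 0.1]
gripper_width: 0.0003
```

```bash
python3 -m inch '[{"x":0,"y":-0.92,"z":0,"spin":0},{"x":0,"y":-0.92,"z":0,"spin":0},{"x":0,"y":-0.92,"z":0,"spin":0},{"x":0,"y":-0.92,"z":0,"spin":0},{"x":0,"y":-0.92,"z":0,"spin":0},{"x":0,"y":-0.92,"z":0,"spin":0},{"x":0,"y":-0.92,"z":0,"spin":0},{"x":0,"y":-0.92,"z":0,"spin":0},{"x":0,"y":-0.92,"z":0,"spin":0},{"x":0,"y":-0.92,"z":0,"spin":0},{"x":0,"y":-0.92,"z":0,"spin":0},{"x":0,"y":-0.92,"z":0,"spin":0},{"x":0,"y":-0.92,"z":0,"spin":0},{"x":0,"y":-0.92,"z":0,"spin":0},{"x":0,"y":-0.92,"z":0,"spin":0},{"x":0,"y":-0.92,"z":0,"spin":0},{"x":0,"y":0,"z":1,"spin":0},{"x":0,"y":0,"z":1,"spin":0},{"x":0,"y":0,"z":0,"spin":0},{"x":0,"y":0,"z":0,"spin":0}]'
python3 - <<'E'
from bench import *
import cv2,pickle
for n in("scene","top"):
    p=read_camera(n);pickle.dump(p,open(f"{n}1.pkl","wb"))
    a=p["color"][150:350,180:460];cv2.imwrite(f"pics/{n}1.png",cv2.resize(a,(800,571),interpolation=cv2.INTER_CUBIC))
E
```

```text
time: 5.3
ee_pos: [0.441, 0.1059, 0.1422]
eef_rot: [[0.978, 0.21, -0.0], [0.21, -0.978, -0.0], [-0.0, 0.0, -1.0]]
ft_force: [0.3, -0.3, 0.7]
gripper_width: 0.0006
```

View pics/scene1.png

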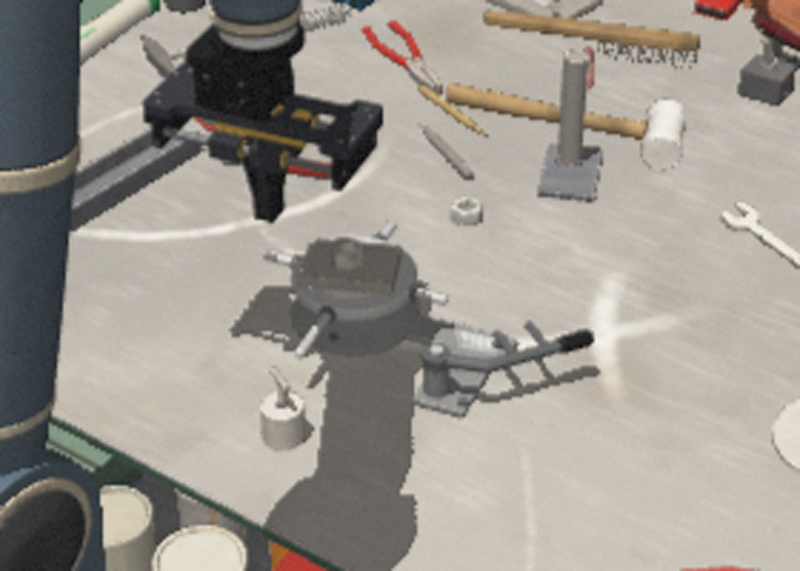

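View pics/top1.png

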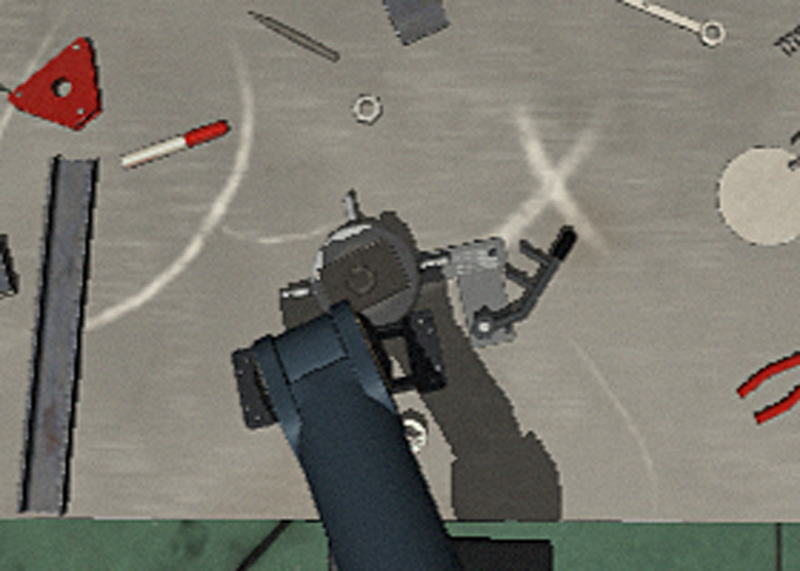

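```bash
python3 -m inch '[{"x":0,"y":0,"z":0.73,"spin":0},{"x":0,"y":0,"z":0.73,"spin":0},{"x":0,"y":0,"z":0.73,"spin":0},{"x":0,"y":0,"z":0.73,"spin":0},{"x":0,"y":0,"z":0.73,"spin":0},{"x":0,"y":0,"z":0.73,"spin":0},{"x":0,"y":0,"z":0,"spin":0},{"x":0,"y":0.1,"z":0,"spin":-0.167},{"x":0,"y":0.1,"z":0,"spin":-0.167},{"x":0,"y":0.1,"z":0,"spin":-0.167},{"x":0,"y":0.1,"z":0,"spin":-0.167},{"x":0,"y":0.1,"z":0,"spin":-0.167},{"x":0,"y":0.1,"z":0,"spin":-0.167},{"x":0,"y":0.1,"z":0,"spin":-0.167},{"x":0,"y":0.1,"z":0,"spin":-0.167},{"x":0,"y":0.1,"z":0,"spin":-0.167},{"x":0,"y":0.1,"z":0,"spin":-0.167},{"x":0,"y":0.1,"z":0,"spin":-0.167},{"x":0,"y":0.1,"z":0,"spin":-0.167}]'
python3 - <<'E'
from bench import *
import cv2,pickle
for n in("scene",):
    p=read_camera(n);pickle.dump(p,open(f"{n}2.pkl","wb"))
    a=p["color"][150:350,180:460];cv2.imwrite(f"pics/{n}2.png",cv2.resize(a,(800,571),interpolation=cv2.INTER_CUBIC))
E
```

```text
time: 7.3
ee_pos: [0.451, 0.0788, 0.0324]
eef_rot: [[0.87, 0.494, 0.0], [0.494, -0.87, -0.0], [0.0, 0.0, -1.0]]
ft_force: [0.6, 0.8, -0.0]
gripper_width: 0.0004
```

View pics/scene2.png

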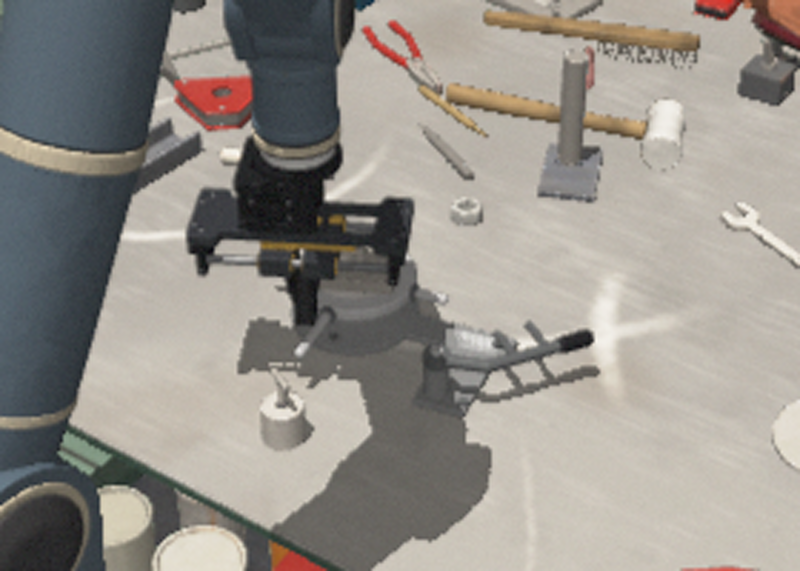

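```bash
python3 -m inch '[{"x":0,"y":0.1,"z":0,"spin":-0.167},{"x":0,"y":0.1,"z":0,"spin":-0.167},{"x":0,"y":0.1,"z":0,"spin":-0.167},{"x":0,"y":0.1,"z":0,"spin":-0.167},{"x":0,"y":0.1,"z":0,"spin":-0.167},{"x":0,"y":0.1,"z":0,"spin":-0.167},{"x":0,"y":0.1,"z":0,"spin":-0.167},{"x":0,"y":0.1,"z":0,"spin":-0.167},{"x":0,"y":0.1,"z":0,"spin":-0.167},{"x":0,"y":0.1,"z":0,"spin":-0.167},{"x":0,"y":0.1,"z":0,"spin":-0.167},{"x":0,"y":0.1,"z":0,"spin":-0.167},{"x":0,"y":0.1,"z":0,"spin":-0.167},{"x":0,"y":0.1,"z":0,"spin":-0.167},{"x":0,"y":0.1,"z":0,"spin":-0.167},{"x":0,"y":0.1,"z":0,"spin":-0.167}]'
python3 - <<'E'
from bench import *
import cv2,pickle
for n in("scene",):
    p=read_camera(n);pickle.dump(p,open(f"{n}2.pkl","wb"))
    a=p["color"][150:350,180:460];cv2.imwrite(f"pics/{n}3.png",cv2.resize(a,(800,571),interpolation=cv2.INTER_CUBIC))
E
```

```text
time: 8.95
ee_pos: [0.4768, 0.0485, 0.0324]
eef_rot: [[0.608, 0.794, 0.0], [0.794, -0.608, -0.0], [-0.0, 0.0, -1.0]]
ft_force: [-0.4, 0.3, 0.4]
gripper_width: 0.0006
```

View pics/scene3.png

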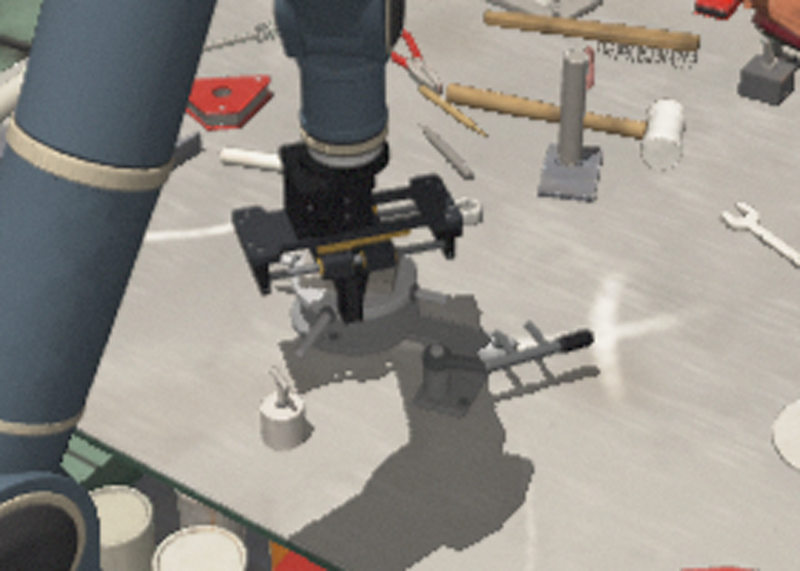

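```bash
python3 - <<'E'
from bench import *
from h import *
import cv2
p=read_camera("top");a=p["color"][150:350,180:460];cv2.imwrite(f"pics/top3.png",cv2.resize(a,(800,571),interpolation=cv2.INTER_CUBIC))
S=pickle.load(open("scene2.pkl","rb"))
for X in([.4768,.0485,.0324],[.421,.0641,.046],[.47,.0745,.046]):
  print((proj(S,X)-[180,150])*800/280,(proj(p,X)-[180,150])*800/280)
E
```

```text
[350.71348146 341.46376233] [402.83048757 337.24812975]
[299.12218295 356.21356469] [388.21245336 387.97178372]
[323.05318981 323.56766336] [378.94386206 343.07033299]
```

View pics/top3.png

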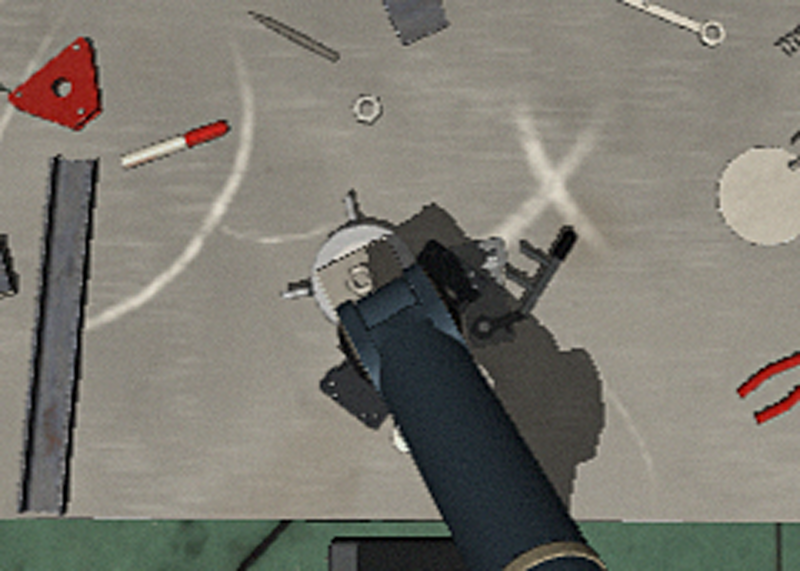

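```bash
python3 - <<'E'
from h import *
import cv2
S=pickle.load(open("scene2.pkl","rb"))
a=cv2.resize(S["color"][220:290,260:360],(800,560),interpolation=cv2.INTER_CUBIC)
for z in(.03,.04,.05,.06,.07,.08):
  u=(proj(S,[.4768,.0485,z])-[260,220])*8;cv2.circle(a,tuple(int(v) for v in u),3,(0,0,255),-1)
cv2.imwrite("pics/s3z.png",a)
E
```

```text
(no output)
```

View pics/s3z.png

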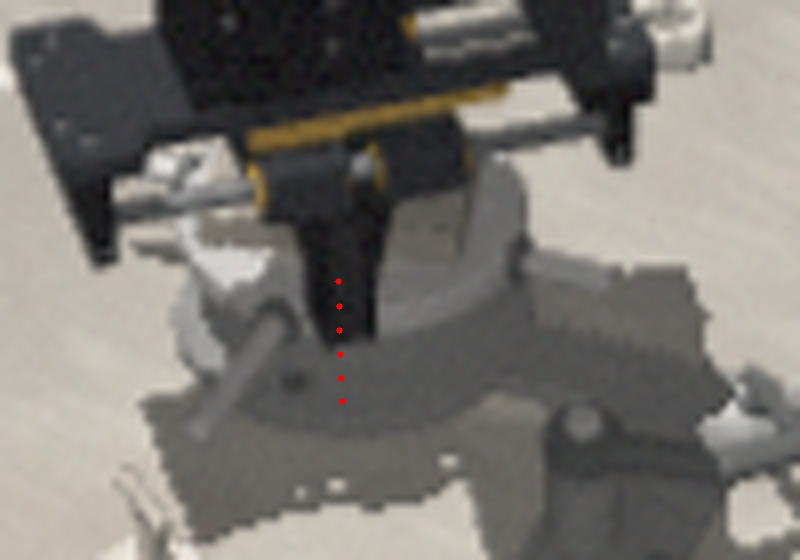

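```bash
python3 - <<'E'
from h import *
import cv2
S=pickle.load(open("scene1.pkl","rb"))
a=cv2.resize(S["color"][180:250,230:330],(800,560),interpolation=cv2.INTER_CUBIC)
for z in(.1422,.152,.162,.172):
  u=(proj(S,[.441,.1059,z])-[230,180])*8;cv2.circle(a,tuple(int(v) for v in u),3,(0,0,255),-1)
cv2.imwrite("pics/s1z.png",a)
E
```

```text
(no output)
```

View pics/s1z.png

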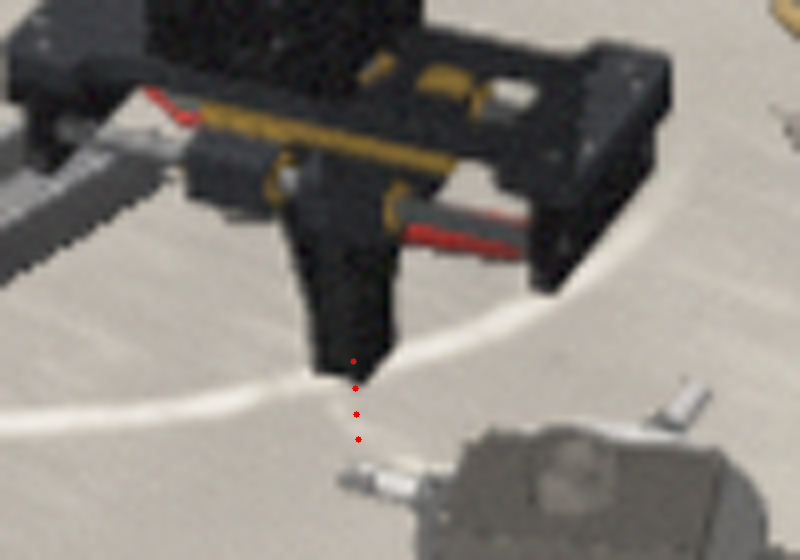

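```bash
python3 - <<'E'
from h import *
import cv2
S=pickle.load(open("scene0.pkl","rb"));T=pickle.load(open("top0.pkl","rb"))
a=cv2.resize(S["color"][330:420,490:640],(800,480),interpolation=cv2.INTER_CUBIC)
c=np.array([.272,-.617,.1915]);y=np.array([.403,-.915,0])
for z in(0,.02):
 for d in(-.0485,.0485):
  u=(proj(S,c+d*y+[0,0,z])-[490,330])*16/3;cv2.circle(a,tuple(int(v) for v in u),3,(0,0,255) if z==0 else (0,255,0),-1)
cv2.imwrite("pics/s0z.png",a)
a=cv2.resize(T["color"][300:400,530:640],(660,600),interpolation=cv2.INTER_CUBIC)
for d in(-.0485,.0485):
  u=(proj(T,c+d*y)-[530,300])*6;cv2.circle(a,tuple(int(v) for v in u),3,(0,0,255),-1)
cv2.imwrite("pics/t0z.png",a)
E
```

```text
(no output)
```

View pics/s0z.png

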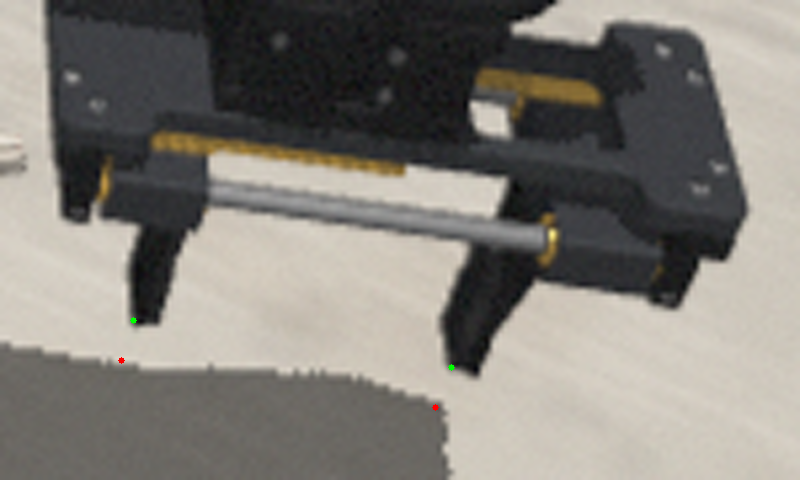

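View pics/t0z.png

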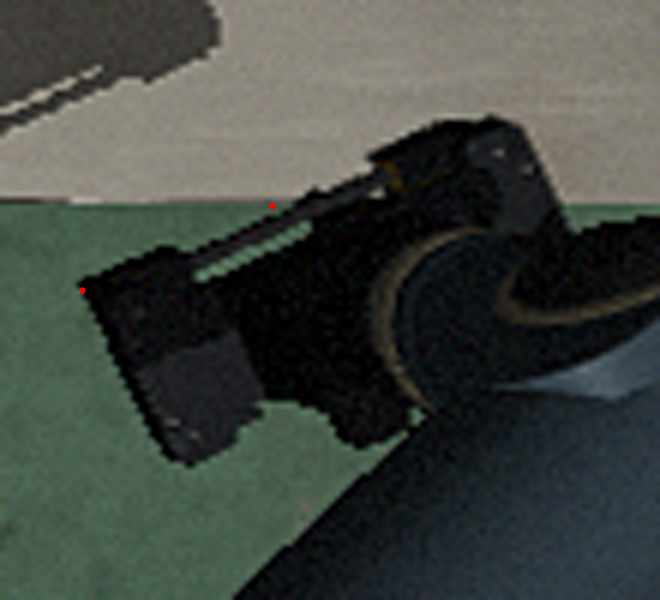

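```bash
python3 -m inch '[{"x":0,"y":0,"z":-1,"spin":0},{"x":0,"y":0,"z":0,"spin":0},{"x":0.187,"y":-0.7,"z":0,"spin":0},{"x":0.187,"y":-0.7,"z":0,"spin":0},{"x":0.187,"y":-0.7,"z":0,"spin":0},{"x":0,"y":0,"z":0,"spin":0.875},{"x":0,"y":0,"z":0,"spin":0.875},{"x":0,"y":0,"z":0,"spin":0.875},{"x":0,"y":0,"z":0,"spin":0.875},{"x":0,"y":0,"z":0,"spin":0.875},{"x":0,"y":0,"z":0,"spin":0.875},{"x":0,"y":0,"z":0,"spin":0.875},{"x":0,"y":0,"z":0,"spin":0},{"x":0,"y":0,"z":0.5,"spin":0},{"x":0,"y":0,"z":0.5,"spin":0},{"x":0,"y":0,"z":0.5,"spin":0},{"x":0,"y":0,"z":0.12,"spin":0},{"x":0,"y":0,"z":0,"spin":0}]'
python3 - <<'E'
from bench import *
from h import *
import cv2
p=read_camera("scene");pickle.dump(p,open("scene4.pkl","wb"))
a=p["color"][200:300,240:380];a=cv2.resize(a,(800,571),interpolation=cv2.INTER_CUBIC)
for z in(0.017,.037):
  X=get_state()["ee_pos"].copy();X[2]=z
  u=(proj(p,X)-[240,200])*800/140;cv2.circle(a,tuple(int(v) for v in u),3,(0,0,255),-1)
cv2.imwrite("pics/s4.png",a)
E
```

```text
time: 10.85
ee_pos: [0.4427, 0.0916, 0.0159]
eef_rot: [[1.0, -0.003, -0.002], [-0.003, -1.0, -0.0], [-0.002, 0.0, -1.0]]
ft_force: [-0.0, 0.7, -0.3]
gripper_width: 0.0005
```

View pics/s4.png

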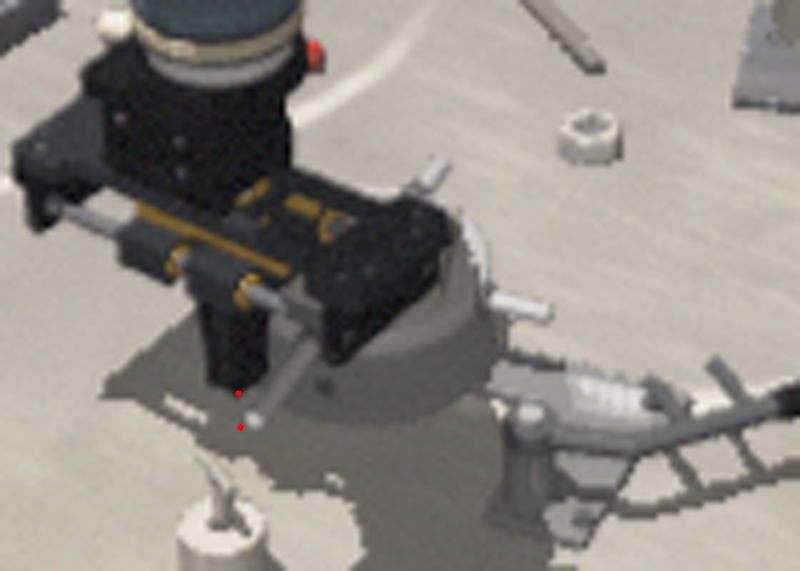

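```bash
python3 - <<'E'
from h import *
p=pickle.load(open("scene4.pkl","rb"))
for X in([.406,-.003,.08],[.406,-.003,.1],[.48,-.003,.08],[.406,.187,.08],[.406,.187,.1],[.406,.187,.12]): print(X,(proj(p,X)-[240,200])*800/140)
E
```

```text
[0.406, -0.003, 0.08] [354.3448123  442.07558453]
[0.406, -0.003, 0.1] [353.17356085 406.14922184]
[0.48, -0.003, 0.08] [453.89909746 352.76770387]
[0.406, 0.187, 0.08] [ 18.01526736 287.49677921]
[0.406, 0.187, 0.1] [ 14.28262822 252.41900376]
[0.406, 0.187, 0.12] [ 10.49118791 216.78863969]
```

```bash
python3 -m inch '[{"x":0,"y":0.1,"z":0,"spin":-0.167},{"x":0,"y":0.1,"z":0,"spin":-0.167},{"x":0,"y":0.1,"z":0,"spin":-0.167},{"x":0,"y":0.1,"z":0,"spin":-0.167},{"x":0,"y":0.1,"z":0,"spin":-0.167},{"x":0,"y":0.1,"z":0,"spin":-0.167},{"x":0,"y":0.1,"z":0,"spin":-0.167},{"x":0,"y":0.1,"z":0,"spin":-0.167},{"x":0,"y":0.1,"z":0,"spin":-0.167},{"x":0,"y":0.1,"z":0,"spin":-0.167},{"x":0,"y":0.1,"z":0,"spin":-0.167},{"x":0,"y":0.1,"z":0,"spin":-0.167}]'
python3 - <<'E'
from bench import *
from h import *
import cv2
p=read_camera("scene");pickle.dump(p,open("scene5.pkl","wb"))
a=p["color"][200:300,240:380];a=cv2.resize(a,(800,571),interpolation=cv2.INTER_CUBIC)
cv2.imwrite("pics/s5.png",a)
E
```

```text
time: 12.1
ee_pos: [0.4476, 0.062, 0.017]
eef_rot: [[0.956, 0.295, 0.0], [0.295, -0.956, 0.0], [0.0, 0.0, -1.0]]
ft_force: [0.1, 2.9, 2.0]
gripper_width: 0.0006
```

View pics/s5.png

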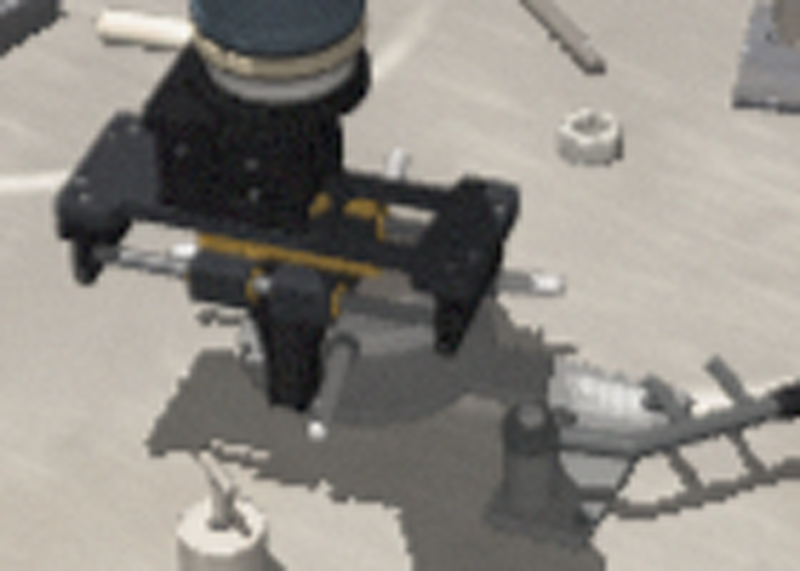

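```bash
python3 -m inch '[{"x":0,"y":0.1,"z":0,"spin":-0.167},{"x":0,"y":0.1,"z":0,"spin":-0.167},{"x":0,"y":0.1,"z":0,"spin":-0.167},{"x":0,"y":0.1,"z":0,"spin":-0.167},{"x":0,"y":0.1,"z":0,"spin":-0.167},{"x":0,"y":0.1,"z":0,"spin":-0.167},{"x":0,"y":0.1,"z":0,"spin":-0.167},{"x":0,"y":0.1,"z":0,"spin":-0.167},{"x":0,"y":0.1,"z":0,"spin":-0.167},{"x":0,"y":0.1,"z":0,"spin":-0.167},{"x":0,"y":0.1,"z":0,"spin":-0.167},{"x":0,"y":0.1,"z":0,"spin":-0.167},{"x":0,"y":0.1,"z":0,"spin":-0.167},{"x":0,"y":0.1,"z":0,"spin":-0.167},{"x":0,"y":0.1,"z":0,"spin":-0.167},{"x":0,"y":0.1,"z":0,"spin":-0.167},{"x":0,"y":0.1,"z":0,"spin":-0.167},{"x":0,"y":0.1,"z":0,"spin":-0.167},{"x":0,"y":0.1,"z":0,"spin":-0.167},{"x":0,"y":0.1,"z":0,"spin":-0.167}]'
```

```text
time: 14.15
ee_pos: [0.4728, 0.0194, 0.0169]
eef_rot: [[0.697, 0.717, -0.0], [0.717, -0.697, -0.0], [-0.0, -0.0, -1.0]]
ft_force: [0.2, 2.8, 1.3]
gripper_width: 0.0002
```

```bash
python3 -m inch '[{"x":0,"y":0.1,"z":0,"spin":-0.167},{"x":0,"y":0.1,"z":0,"spin":-0.167},{"x":0,"y":0.1,"z":0,"spin":-0.167},{"x":0,"y":0.1,"z":0,"spin":-0.167},{"x":0,"y":0.1,"z":0,"spin":-0.167},{"x":0,"y":0.1,"z":0,"spin":-0.167},{"x":0,"y":0.1,"z":0,"spin":-0.167},{"x":0,"y":0.1,"z":0,"spin":-0.167},{"x":0,"y":0.1,"z":0,"spin":-0.167},{"x":0,"y":0.1,"z":0,"spin":-0.167},{"x":0,"y":0.1,"z":0,"spin":-0.167},{"x":0,"y":0.1,"z":0,"spin":-0.167},{"x":0,"y":0.1,"z":0,"spin":-0.167},{"x":0,"y":0.1,"z":0,"spin":-0.167},{"x":0,"y":0.1,"z":0,"spin":-0.167},{"x":0,"y":0.1,"z":0,"spin":-0.167},{"x":0,"y":0.1,"z":0,"spin":-0.167},{"x":0,"y":0.1,"z":0,"spin":-0.167}]'
python3 - <<'E'
from bench import *
from h import *
import cv2
for n in("scene","top"):
  p=read_camera(n);pickle.dump(p,open(n+"6.pkl","wb"))
  a=p["color"][200:300,240:380];a=cv2.resize(a,(800,571),interpolation=cv2.INTER_CUBIC)
  cv2.imwrite(f"pics/{n}6.png",a)
E
```

```text
time: 15.95
ee_pos: [0.5107, -0.0043, 0.0169]
eef_rot: [[0.314, 0.949, -0.0], [0.949, -0.314, -0.0], [-0.0, -0.0, -1.0]]
ft_force: [-1.8, 0.8, 0.9]
gripper_width: 0.0
```

View pics/scene6.png

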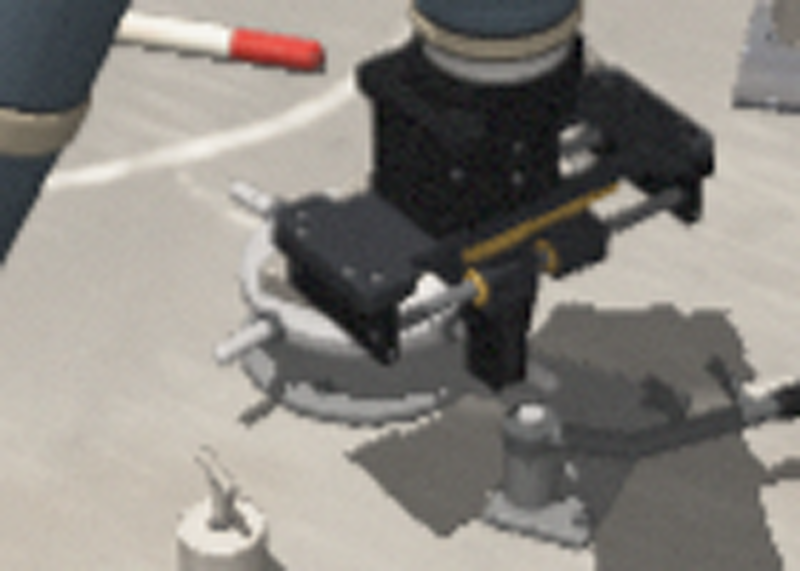

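View pics/top6.png

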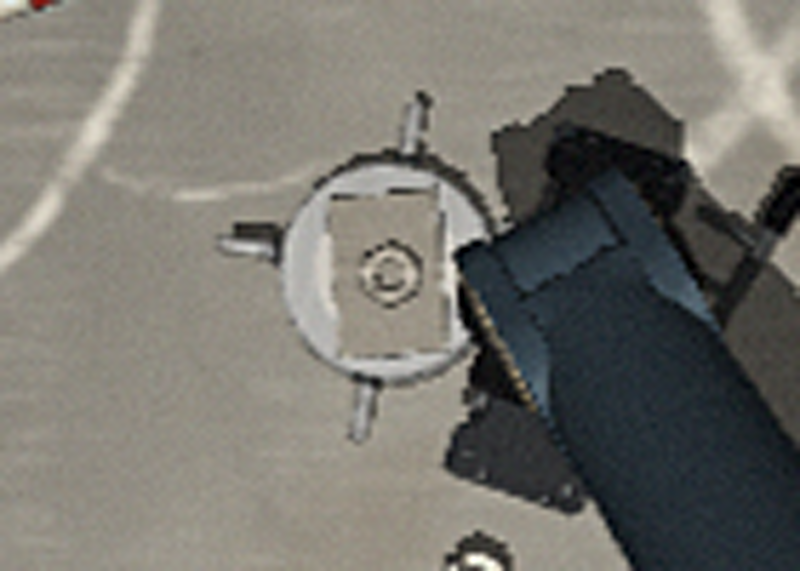

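```bash
cat >> h.py <<'E'
from scipy.optimize import least_squares
Q=[.5432,.0907,-1.352]
def turn(p,obs,off=(240,200),sc=140/800):
    """obs: spoke name -> crop pixel; fit centre+angle with the spoke tips"""
    ang={'long':0,'s1':np.pi/2,'s2':np.pi,'s3':-np.pi/2}
    def f(q):
        out=[]
        for k,v in obs.items():
            r=.125 if k=='long' else .095;a=q[2]+ang[k]
            out+=list(proj(p,[q[0]+r*np.cos(a),q[1]+r*np.sin(a),.046])-(np.array(off)+np.array(v)*sc))
        return np.array(out+[(q[0]-Q[0])/.002,(q[1]-Q[1])/.002])
    r=least_squares(f,[Q[0],Q[1],Q[2]-.3]);return r.x,r.x[2]-Q[2],r.fun
E
python3 - <<'E'
from h import *
for n,o in(("top",dict(s1=(422,95),s2=(220,243),s3=(357,440))),("scene",dict(s2=(237,188),s3=(221,356)))):
  x,d,f=turn(pickle.load(open(n+"6.pkl","rb")),o);print(n,np.round(x,4),round(d,4),np.round(f,1))
E
```

```text
top [ 0.5428  0.0897 -1.7392] -0.3872 [-0.7  0.7 -0.3 -0.8  0.2 -0.3 -0.2 -0.5]
scene [ 0.5435  0.0904 -1.7468] -0.3948 [-0.1 -0.4 -0.2  0.5  0.2 -0.1]
```

```bash
python3 -m inch '[{"x":0,"y":0.1,"z":0,"spin":-0.167},{"x":0,"y":0.1,"z":0,"spin":-0.167},{"x":0,"y":0.1,"z":0,"spin":-0.167},{"x":0,"y":0.1,"z":0,"spin":-0.167},{"x":0,"y":0.1,"z":0,"spin":-0.167},{"x":0,"y":0.1,"z":0,"spin":-0.167},{"x":0,"y":0.1,"z":0,"spin":-0.167},{"x":0,"y":0.1,"z":0,"spin":-0.167},{"x":0,"y":0.1,"z":0,"spin":-0.167},{"x":0,"y":0.1,"z":0,"spin":-0.167},{"x":0,"y":0.1,"z":0,"spin":-0.167},{"x":0,"y":0.1,"z":0,"spin":-0.167},{"x":0,"y":0.1,"z":0,"spin":-0.167},{"x":0,"y":0,"z":0,"spin":0},{"x":0,"y":0,"z":0,"spin":0}]'
python3 - <<'E'
from bench import *
from h import *
import cv2
for n in("scene","top"):
  p=read_camera(n);pickle.dump(p,open(n+"7.pkl","wb"))
  a=p["color"][200:300,240:380];a=cv2.resize(a,(800,571),interpolation=cv2.INTER_CUBIC)
  cv2.imwrite(f"pics/{n}7.png",a)
E
```

```text
time: 17.55
ee_pos: [0.543, -0.0099, 0.017]
eef_rot: [[-0.004, 1.0, 0.001], [1.0, 0.004, -0.0], [-0.0, 0.001, -1.0]]
ft_force: [-0.0, 0.4, 0.3]
gripper_width: 0.0004
```

View pics/scene7.png

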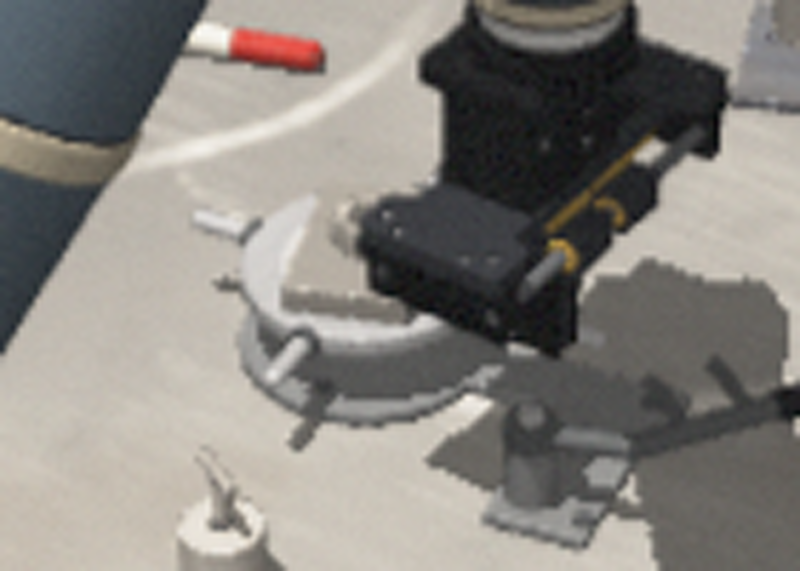

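View pics/top7.png

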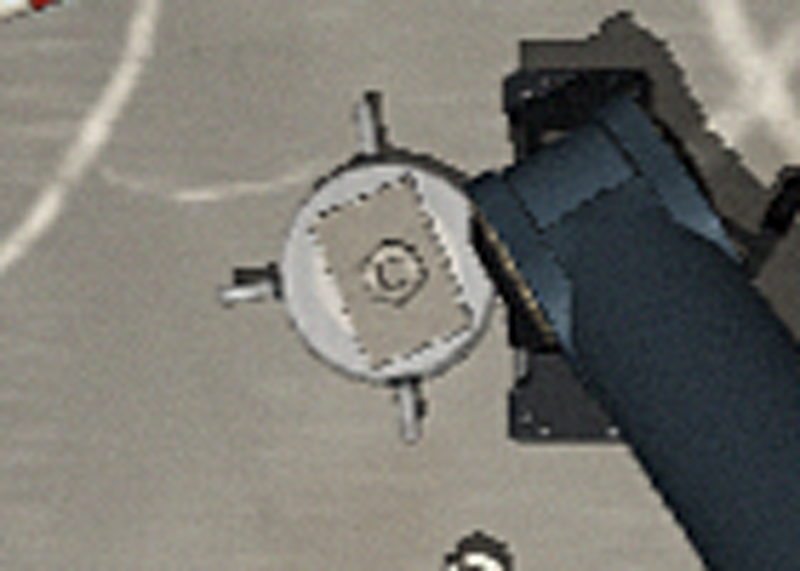

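```bash
python3 - <<'E'
from h import *
for n,o in(("top",dict(s1=(371,93),s2=(220,296),s3=(410,440))),("scene",dict(s2=(195,219),s3=(270,380)))):
  x,d,f=turn(pickle.load(open(n+"7.pkl","rb")),o);print(n,np.round(x,4),round(d,4),np.round(f,1))
E
```

```text
top [ 0.5429  0.0894 -1.4362] -0.0842 [-0.8  0.9 -0.4 -1.   0.2 -0.1 -0.2 -0.6]
scene [ 0.5431  0.091  -1.424 ] -0.072 [ 0.  -0.5  0.1  0.6 -0.   0.1]
```

```bash
python3 -m inch '[{"x":0,"y":0.08,"z":0,"spin":-0.133},{"x":0,"y":0.08,"z":0,"spin":-0.133},{"x":0,"y":0.08,"z":0,"spin":-0.133},{"x":0,"y":0.08,"z":0,"spin":-0.133},{"x":0,"y":0,"z":0,"spin":0},{"x":0,"y":0,"z":0,"spin":0}]'
python3 - <<'E'
from bench import *
from h import *
import cv2
for n in("scene","top"):
  p=read_camera(n);pickle.dump(p,open(n+"8.pkl","wb"))
  a=p["color"][200:300,240:380];a=cv2.resize(a,(800,571),interpolation=cv2.INTER_CUBIC)
  cv2.imwrite(f"pics/{n}8.png",a)
E
```

```text
time: 18.25
ee_pos: [0.5509, -0.0095, 0.017]
eef_rot: [[-0.083, 0.997, 0.001], [0.997, 0.083, 0.0], [-0.0, 0.001, -1.0]]
ft_force: [-0.4, 0.2, -0.1]
gripper_width: 0.0003
```

View pics/scene8.png

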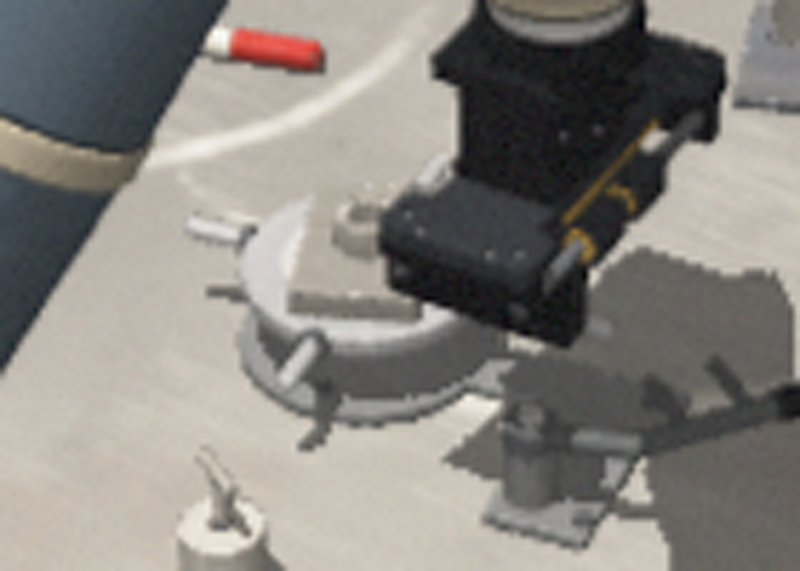

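View pics/top8.png

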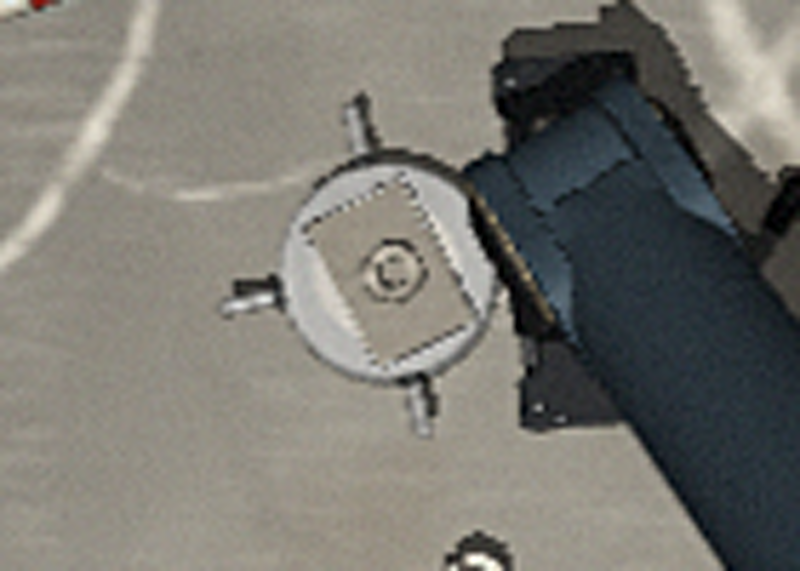

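```bash
python3 - <<'E'
from h import *
for n,o in(("top",dict(s1=(357,95),s2=(223,309),s3=(425,436))),("scene",dict(s2=(188,226),s3=(285,384)))):
  x,d,f=turn(pickle.load(open(n+"8.pkl","rb")),o);print(n,np.round(x,4),round(d,4),np.round(f,1))
T=pickle.load(open("top8.pkl","rb"))
for X in([.5432,.0907,.052],): print((proj(T,X)-[240,200])*800/140)
E
python3 -m inch '[{"x":0,"y":-0.3,"z":0,"spin":0},{"x":0,"y":-0.2,"z":-0.6,"spin":0},{"x":0,"y":0,"z":-1,"spin":0},{"x":-0.5,"y":0,"z":-1,"spin":0},{"x":-1,"y":0,"z":0,"spin":0},{"x":-1,"y":0,"z":0,"spin":0},{"x":-1,"y":0,"z":0,"spin":0},{"x":-1,"y":0,"z":0,"spin":0},{"x":-1,"y":0,"z":0,"spin":0},{"x":-1,"y":0,"z":0,"spin":0},{"x":-1,"y":0,"z":0,"spin":0},{"x":0,"y":0,"z":0,"spin":0},{"x":0,"y":0,"z":0,"spin":0}]'
python3 - <<'E'
from bench import *
from h import *
import cv2
for n in("scene","top"):
  p=read_camera(n);pickle.dump(p,open(n+"9.pkl","wb"))
  a=p["color"][200:300,250:390];a=cv2.resize(a,(800,571),interpolation=cv2.INTER_CUBIC)
  cv2.imwrite(f"pics/{n}9.png",a)
E
```

```text
top [ 0.5432  0.0893 -1.3526] -0.0006 [-0.7  0.8 -0.5 -0.9  0.1  0.  -0.  -0.7]
scene [ 0.5433  0.091  -1.3471] 0.0049 [ 0.1 -0.3  0.1  0.6  0.   0.2]
[385.87275387 266.39278825]
time: 19.65
ee_pos: [0.5535, -0.1971, 0.0827]
eef_rot: [[-0.083, 0.997, 0.001], [0.997, 0.083, 0.0], [0.0, 0.001, -1.0]]
ft_force: [-0.6, 0.2, -0.1]
gripper_width: 0.0007
```

View pics/scene9.png

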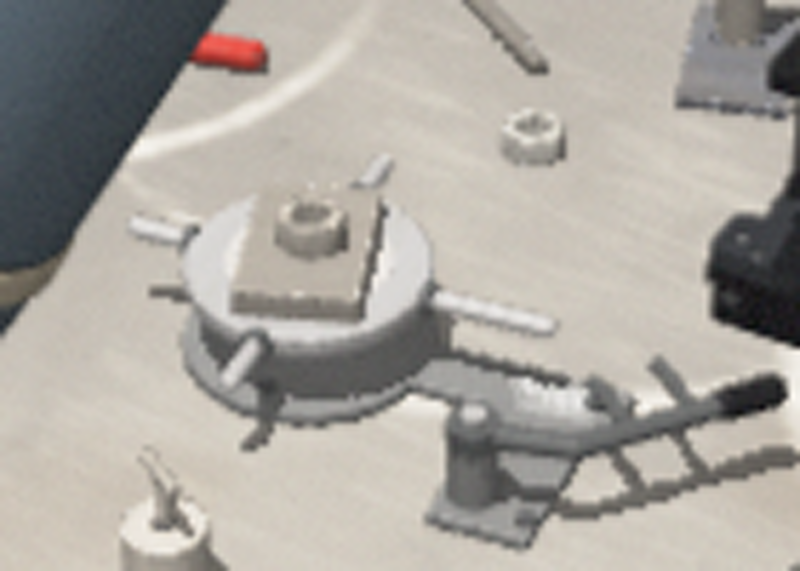

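View pics/top9.png

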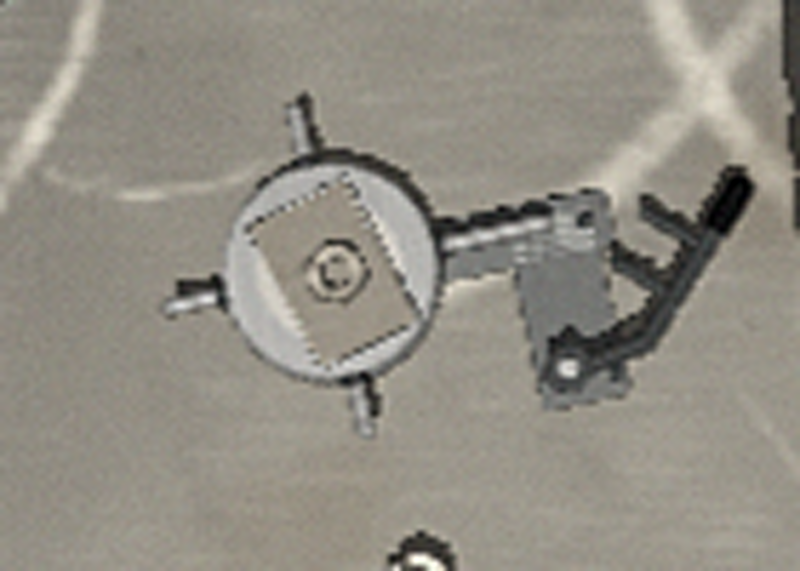

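```bash
python3 - <<'E'
from h import *
T=pickle.load(open("top9.pkl","rb"));S=pickle.load(open("scene9.pkl","rb"))
off=(250,200)
for p,o in((T,dict(long=(553,214),s1=(299,96),s2=(167,308),s3=(367,433))),(S,dict(long=(553,326),s1=(387,157),s2=(133,226),s3=(228,384)))):
  x,d,f=turn(p,o,off);print(np.round(x,4),round(d,4),np.round(f,1))
  C=x
  for z in(.052,.058):
    P=ray(p,np.array(off)+np.array((569,366) if p is T else (473,412))*.175,z)
    v=P[:2]-C[:2];print(z,P,np.hypot(*v),"yaw",np.arctan2(v[1],v[0])-np.arctan2(-80,116))
E
```

```text
[ 0.5438  0.0894 -1.3451] 0.0069 [ 0.   0.4 -0.8  0.5 -0.7 -0.7  0.4  0.3  0.3 -0.7]
0.052 [ 0.48910447 -0.04088245  0.052     ] 0.14126860928055154 yaw -1.364746969664104
0.058 [ 0.48891176 -0.04060306  0.058     ] 0.14108594654808115 yaw -1.3667732170774927
[ 0.5435  0.0918 -1.3453] 0.0067 [ 1.1  0.5  0.1  0.4 -0.5 -0.4 -0.1  0.4  0.1  0.6]
0.052 [ 0.49323425 -0.03498401  0.052     ] 0.1364048925534843 yaw -1.3443896713919257
0.058 [ 0.48727389 -0.0389843   0.058     ] 0.14237795158287136 yaw -1.3729592164974682
```

```bash
python3 -m inch '[{"x":0.735,"y":0.09,"z":0,"spin":0},{"x":0.735,"y":0.09,"z":0,"spin":0},{"x":0,"y":0,"z":0,"spin":0.845},{"x":0,"y":0,"z":0,"spin":0.845},{"x":0,"y":0,"z":0,"spin":0.845},{"x":0,"y":0,"z":0,"spin":0.845},{"x":0,"y":0,"z":0,"spin":0.845},{"x":0,"y":0,"z":0,"spin":0},{"x":0,"y":0,"z":0.67,"spin":0},{"x":0,"y":0,"z":0.67,"spin":0},{"x":0,"y":0,"z":0.67,"spin":0},{"x":0,"y":0,"z":0.66,"spin":0},{"x":0,"y":0,"z":0,"spin":0},{"x":0,"y":0,"z":0,"spin":0}]'
python3 - <<'E'
from bench import *
from h import *
import cv2
for n in("scene","top"):
  p=read_camera(n);pickle.dump(p,open(n+"10.pkl","wb"))
  a=p["color"][190:310,280:440];a=cv2.resize(a,(800,600),interpolation=cv2.INTER_CUBIC)
  cv2.imwrite(f"pics/{n}10.png",a)
E
```

```text
time: 21.15
ee_pos: [0.5552, -0.1598, 0.0152]
eef_rot: [[0.521, 0.853, -0.0], [0.853, -0.521, 0.0], [0.0, -0.0, -1.0]]
ft_force: [0.2, -0.3, 0.4]
gripper_width: 0.0007
```

View pics/scene10.png

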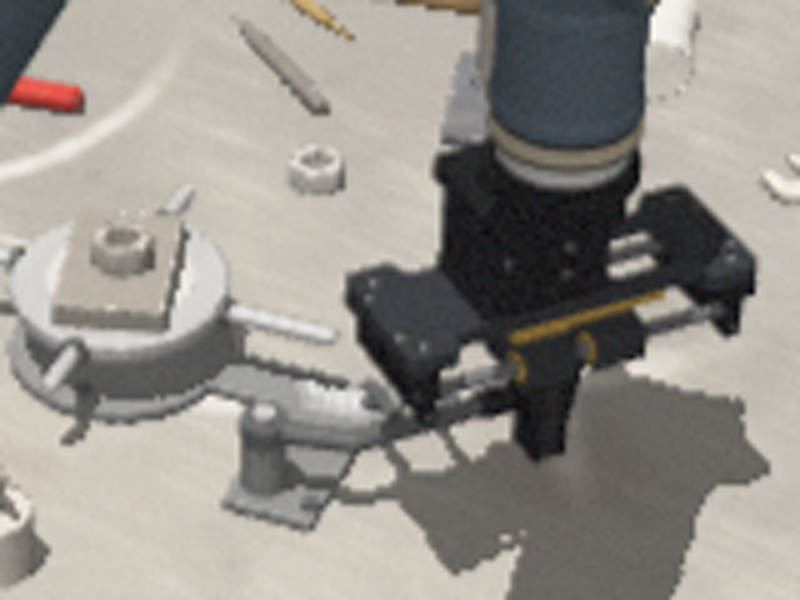

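View pics/top10.png

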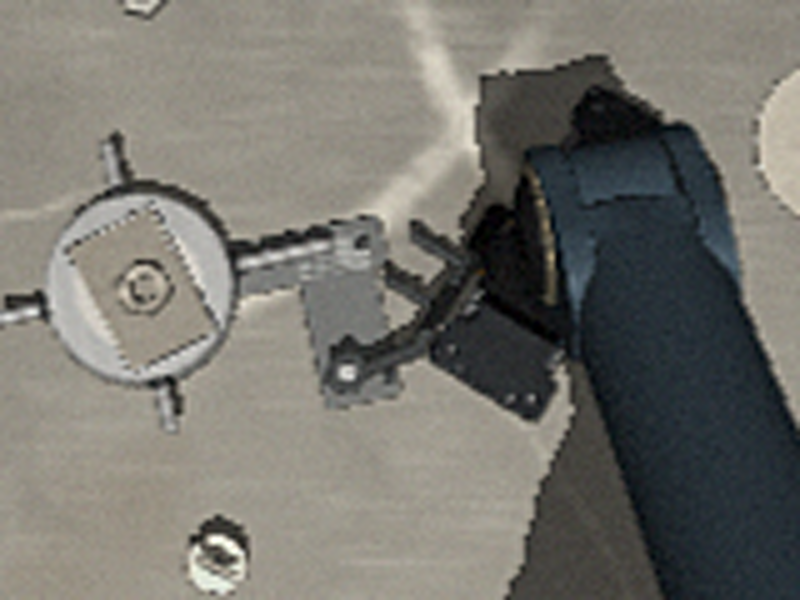

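```bash
python3 -m inch '[{"x":0.2,"y":0,"z":0,"spin":0},{"x":0.2,"y":0,"z":0,"spin":0},{"x":0.2,"y":0,"z":0,"spin":0},{"x":0.2,"y":0,"z":0,"spin":0},{"x":0.142,"y":0.059,"z":0,"spin":-0.2},{"x":0.142,"y":0.059,"z":0,"spin":-0.2},{"x":0.142,"y":0.059,"z":0,"spin":-0.2},{"x":0.142,"y":0.059,"z":0,"spin":-0.2},{"x":0.142,"y":0.059,"z":0,"spin":-0.2},{"x":0.142,"y":0.059,"z":0,"spin":-0.2},{"x":0.142,"y":0.059,"z":0,"spin":-0.2},{"x":0.142,"y":0.059,"z":0,"spin":-0.2},{"x":0.142,"y":0.059,"z":0,"spin":-0.2},{"x":0.142,"y":0.059,"z":0,"spin":-0.2},{"x":0.142,"y":0.059,"z":0,"spin":-0.2},{"x":0.142,"y":0.059,"z":0,"spin":-0.2}]'
python3 - <<'E'
from bench import *
from h import *
import cv2
for n in("scene","top"):
  p=read_camera(n);pickle.dump(p,open(n+"11.pkl","wb"))
  a=p["color"][190:310,280:440];a=cv2.resize(a,(800,600),interpolation=cv2.INTER_CUBIC)
  cv2.imwrite(f"pics/{n}11.png",a)
E
```

```text
time: 22.85
ee_pos: [0.598, -0.1104, 0.0152]
eef_rot: [[0.187, 0.982, 0.0], [0.982, -0.187, -0.0], [-0.0, 0.0, -1.0]]
ft_force: [-1.4, -0.2, -0.1]
gripper_width: 0.0007
```

View pics/scene11.png

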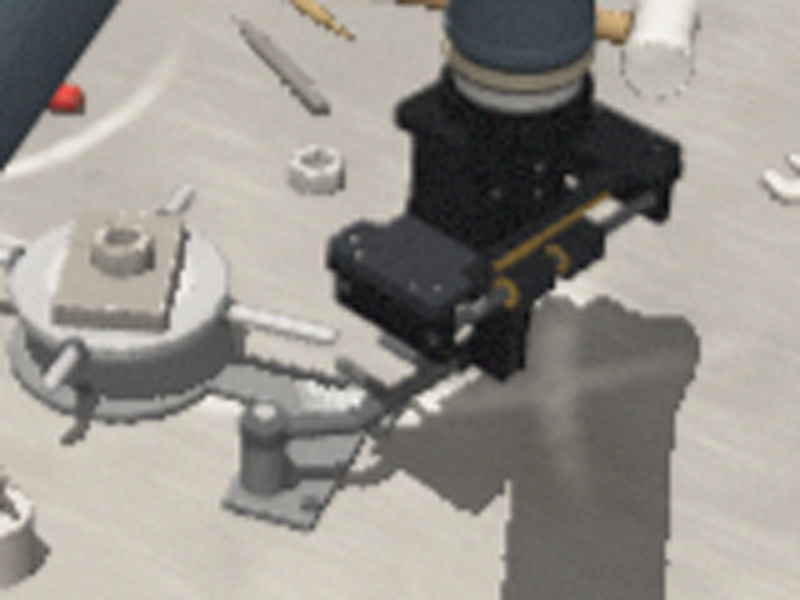

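View pics/top11.png

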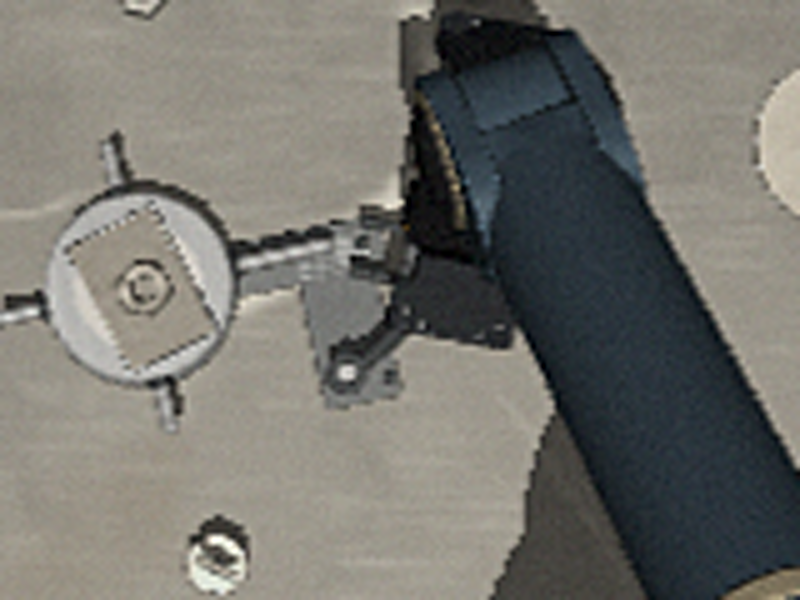

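```bash
python3 -m inch '[{"x":0.142,"y":0.059,"z":0,"spin":-0.2},{"x":0.142,"y":0.059,"z":0,"spin":-0.2},{"x":0.142,"y":0.059,"z":0,"spin":-0.2},{"x":0.142,"y":0.059,"z":0,"spin":-0.2},{"x":0.142,"y":0.059,"z":0,"spin":-0.2},{"x":0.142,"y":0.059,"z":0,"spin":-0.2},{"x":0.142,"y":0.059,"z":0,"spin":-0.2},{"x":0.142,"y":0.059,"z":0,"spin":-0.2},{"x":0.142,"y":0.059,"z":0,"spin":-0.2},{"x":0.142,"y":0.059,"z":0,"spin":-0.2},{"x":0.142,"y":0.059,"z":0,"spin":-0.2}]'
python3 - <<'E'
from bench import *
from h import *
import cv2
for n in("scene","top"):
  p=read_camera(n);pickle.dump(p,open(n+"12.pkl","wb"))
  a=p["color"][190:310,280:440];a=cv2.resize(a,(800,600),interpolation=cv2.INTER_CUBIC)
  cv2.imwrite(f"pics/{n}12.png",a)
E
```

```text
time: 24.05
ee_pos: [0.6156, -0.0721, 0.0152]
eef_rot: [[-0.142, 0.99, 0.0], [0.99, 0.142, -0.0], [-0.0, 0.0, -1.0]]
ft_force: [0.3, 0.2, 1.2]
gripper_width: 0.0001
```

View pics/scene12.png

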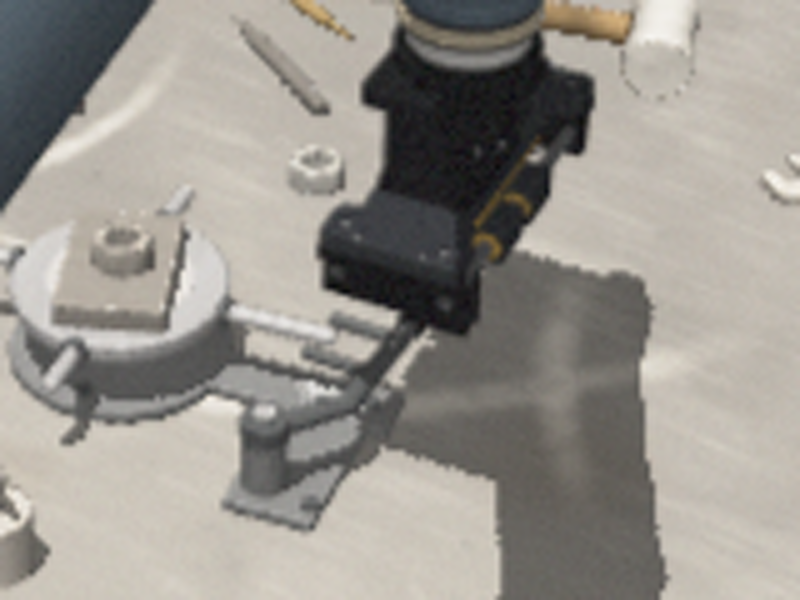

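View pics/top12.png

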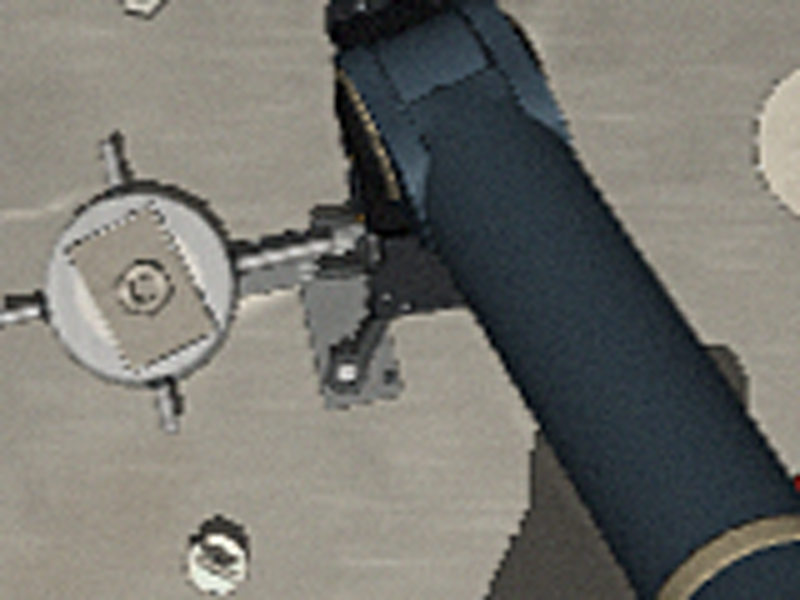

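```bash
python3 -m inch '[{"x":0.1,"y":0.04,"z":0,"spin":-0.13},{"x":0.1,"y":0.04,"z":0,"spin":-0.13},{"x":0.1,"y":0.04,"z":0,"spin":-0.13},{"x":0,"y":0,"z":0,"spin":0}]'
```

```text
time: 24.55
ee_pos: [0.6174, -0.0639, 0.0153]
eef_rot: [[-0.198, 0.98, 0.0], [0.98, 0.198, 0.001], [0.0, 0.0, -1.0]]
ft_force: [-0.0, -0.1, -0.1]
gripper_width: 0.0005
```

```bash
python3 -m inch '[{"x":0.1,"y":0.02,"z":0,"spin":0},{"x":0.1,"y":0.02,"z":0,"spin":0},{"x":0,"y":0,"z":0,"spin":0}]'; python3 -m inch '[{"x":0.06,"y":0,"z":0,"spin":0},{"x":0,"y":0,"z":0,"spin":0}]'
```

```text
time: 24.85
ee_pos: [0.6175, -0.0589, 0.0154]
eef_rot: [[-0.198, 0.98, 0.001], [0.98, 0.198, 0.0], [0.0, 0.001, -1.0]]
ft_force: [-0.1, -1.2, -0.5]
gripper_width: 0.0002
time: 25.05
ee_pos: [0.6173, -0.0587, 0.0154]
eef_rot: [[-0.197, 0.98, 0.001], [0.98, 0.197, -0.001], [-0.001, 0.001, -1.0]]
ft_force: [1.6, -3.1, 0.0]
gripper_width: 0.0007
```

```bash
python3 -m inch '[{"x":0.06,"y":0,"z":0,"spin":0},{"x":0.06,"y":0,"z":0,"spin":0},{"x":0,"y":0,"z":0,"spin":0}]'
python3 - <<'E'
from bench import *
from h import *
import cv2
for n in("scene","top"):
  p=read_camera(n);pickle.dump(p,open(n+"13.pkl","wb"))
  a=p["color"][190:310,280:440];a=cv2.resize(a,(800,600),interpolation=cv2.INTER_CUBIC)
  cv2.imwrite(f"pics/{n}13.png",a)
E
```

```text
time: 25.35
ee_pos: [0.6173, -0.0584, 0.0154]
eef_rot: [[-0.195, 0.981, 0.002], [0.981, 0.195, -0.004], [-0.005, 0.001, -1.0]]
ft_force: [2.6, -7.3, -0.6]
gripper_width: 0.0003
```

View pics/scene13.png

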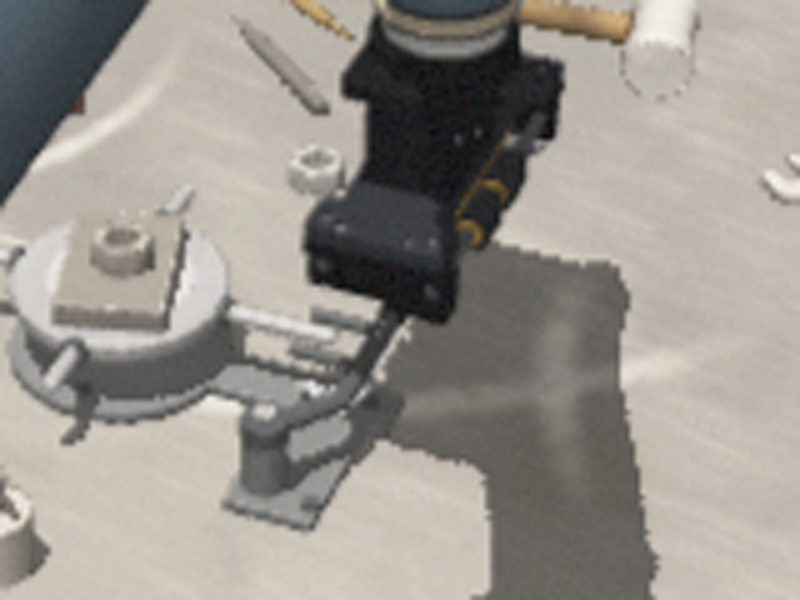

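```bash
python3 -m inch '[{"x":-0.2,"y":0,"z":0,"spin":0},{"x":-0.4,"y":0,"z":0,"spin":0},{"x":-0.4,"y":0,"z":0,"spin":0},{"x":0,"y":0,"z":-0.8,"spin":0},{"x":0,"y":0,"z":-0.8,"spin":0},{"x":0,"y":0,"z":-0.8,"spin":0},{"x":-1,"y":0,"z":-0.5,"spin":0},{"x":-1,"y":0,"z":-0.5,"spin":0},{"x":-1,"y":0,"z":-0.5,"spin":0},{"x":-1,"y":0,"z":0,"spin":0},{"x":-1,"y":0,"z":0,"spin":0},{"x":-1,"y":0,"z":0,"spin":0},{"x":0,"y":0,"z":0,"spin":0},{"x":0,"y":0,"z":0,"spin":0}]'
python3 - <<'E'
from bench import *
from h import *
import cv2
for n in("scene","top"):
  p=read_camera(n);pickle.dump(p,open(n+"14.pkl","wb"))
  a=p["color"][200:300,250:390];a=cv2.resize(a,(800,571),interpolation=cv2.INTER_CUBIC)
  def b(x,y,z=.046,c=Q): return [c[0]+x*np.cos(c[2])-y*np.sin(c[2]),c[1]+x*np.sin(c[2])+y*np.cos(c[2]),z]
  for X in(b(.125,0),b(.145,.057),b(.116,-.08,.056)):
    u=(proj(p,X)-[250,200])/.175;cv2.circle(a,tuple(int(v) for v in u),4,(0,0,255),1)
  cv2.imwrite(f"pics/{n}14.png",a)
E
```

```text
time: 26.85
ee_pos: [0.6503, -0.2267, 0.1122]
eef_rot: [[-0.196, 0.981, -0.001], [0.981, 0.196, 0.001], [0.002, -0.0, -1.0]]
ft_force: [0.8, 1.1, -0.5]
gripper_width: 0.0006
```

View pics/scene14.png

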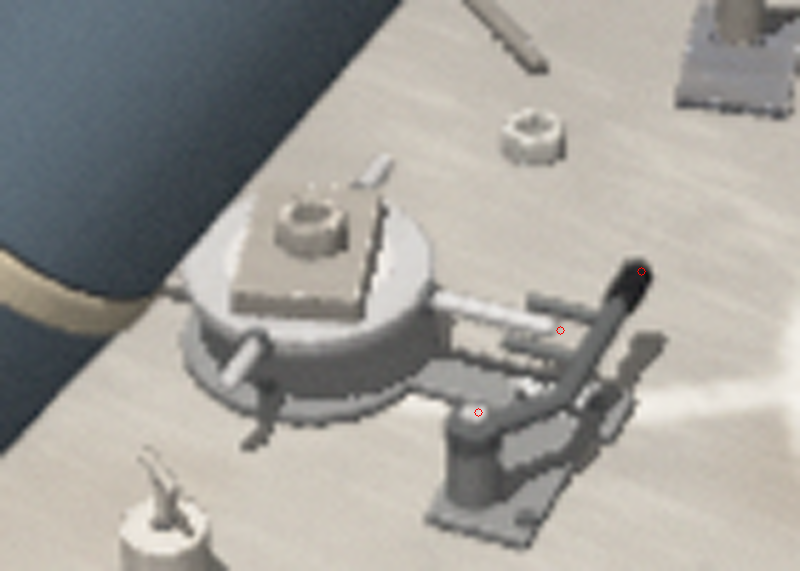

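View pics/top14.png

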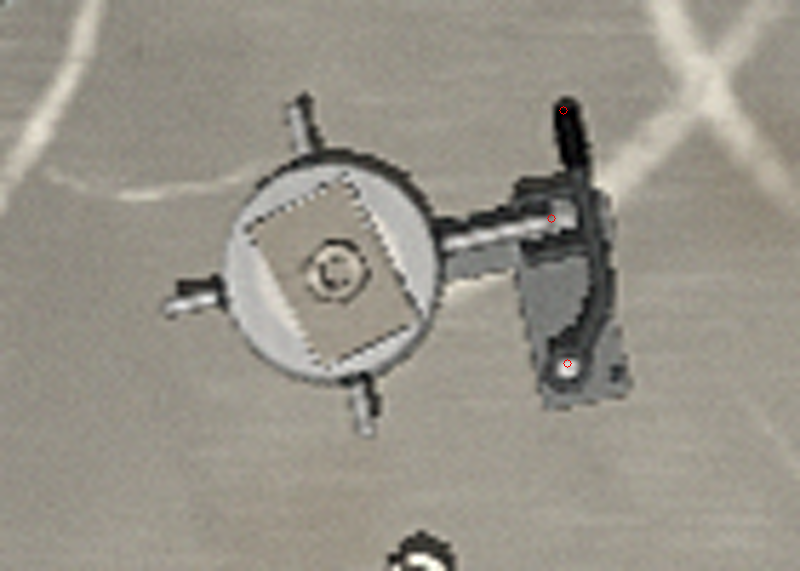

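```bash
python3 - <<'E'
import pickle,cv2,numpy as np
cv2.imwrite("pics/f14.png",pickle.load(open("scene14.pkl","rb"))["color"])
E
```

```text
(no output)
```

View pics/f14.png

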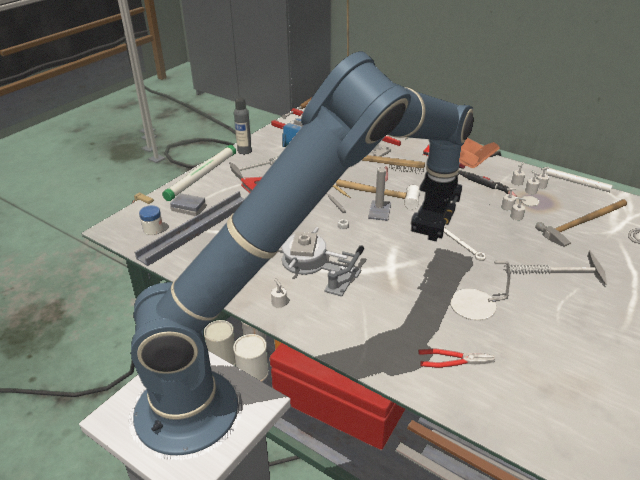

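All clear: the hook disc (473,304), mandrel (279,297), pliers (457,356) and nut (343,224) are where they were, and the arm touches nothing.

```bash
python3 -c "
from bench import *
print(hand_in())"
```

```text
the job is handed in; nothing more can be done
None
```

I turned the turntable about 90° anticlockwise by pushing the long spoke. I then pushed the latch handle until it stopped moving, backed the arm away and handed in at about 27 s.

**Spoke alignment:** the final angle measured within about 0.01 rad from the spoke tips in both cameras. A cruder estimate from the pivot post in the top view suggested up to 0.02 rad. Both are inside the 0.06 rad that the prongs allow.

**Latch:** it stood still against a 7 N push, so I take it to be on its end stop. In the last pictures the handle end and pivot lie on their home positions, to about 2 pixels. The prongs lie on either side of the spoke end.

**Blank, nut and other objects:** the blank and nut still lie in place on the faceplate. The bystanders I checked in the last scene picture (mandrel, spare nut, pliers, hook disc) are where they were. The final gripper position touches nothing.

**Disagreement on tool length:** the visible fingertips end about 21 mm above the reported TCP. Because of this my first pass went over the spoke without touching it. I lowered the tool by about that much and repeated the push.

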